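Disinfect the shared pulse oximeters in the UV drawer cabinet

ROBOT

A 6-joint arm with a two-finger parallel gripper is mounted at the origin on a cart in front of the work surface, level with it; the furniture and walls round the work are solid. World frame = base frame: x ahead of the robot, y to its left, z up, the work surface at z = 0. Lengths are in mm, angles in rad, forces in N, time in s.
With the tool pointing down it reaches from about 350 to 975 mm from the base axis. Payload 7.1 kg.
Tool frame: the origin (TCP) lies on the centre line of the jaws, within the pads' length; the fingertips stand 25 mm ahead of it and the grasp point (between the pads) lies 6 mm ahead of it (ctrl.nose_length is the distance from the TCP to the fingertips, in mm); x points along the fingers, y is the direction in which the jaws open and shut, and the axes are right-handed (so a half turn about x gives the same grasp; the last joint's range is limited). The gripper opens to 88 mm and grips with 3 to 60 N. Pads are 20 mm wide; open, the fingers measure 115 mm over their backs; the gripper's body (75 mm by 178 mm) begins 61 mm behind the grasp point.
Start: joints at [1.25, 0.423, 1.63, -0, 1.089, -0.019], TCP at [185.743, 596.745, 247.675] pointing down, gripper open.
Joint ranges: [-3, 3], [-0.9, 2.11], [0.09, 2.58], [-1.31, 4.45], [0.11, 2.69], [-2.54, 2.54]. Speed limits (rad/s): [2.39, 2.39, 3.01, 3.14, 3.14, 3.14].

INTERFACE

Orientations are given as a rotation vector (axis times angle).
In Python, from workcell import ctrl gives the robot as it stands.
- The arm moves only by the tool arm_command, never from a script. Its argument "deltas" is a list of rows, each a list of 4 numbers: the shift along the tool's x, y, z in m, then the turn about the tool's x in rad. In form: [[tx, ty, tz, yaw], ...]. A call has 1 to 10 rows; each row shifts and turns the pose as measured when the row begins, along the tool's axes as they then stand; what a row does not reach is not made up. A row lasts 1/10 s, in which the tool goes at most 50 mm and 8.59 degrees, less where a joint would pass 70% of its speed; a pose out of reach is approached as far as the arm can. A call is refused whole if a number of a shift passes 0.05 or a number of a turn 0.15, either way. A call with a gripper value outside its range is refused whole. "hand" is the finger opening in m, from 0 to 0.0878, set as the call begins (left out, the last holds). The fingers move at their own pace and stop on an object; the grip force is fixed at half the most. Time passes only in rows, so rows that do not move let the fingers close. It gives the time, the measured TCP pose, the force and the opening at its end, in the units of the state.
- ctrl.get_obs(): the state, without advancing time (a new reading comes with each control period).
- ctrl.get_image(name): name is "side" or "top" or "wrist"; returns the picture (400x640x3 uint8, red, green, blue); there is no depth.
- ctrl.get_calibration(name): a dict with "fx", "fy", "cx", "cy" (pixels), "R" (3x3) and "t" (3): a world point X has camera coordinates R X + t. Camera axes: x right, y down, z forward; pixel columns grow to the right and rows downward; lengths in mm; the calibration is good to about 2 mm. A picture is of the moment at which its call begins: read the wrist's pose just before it. get_calibration takes no time and is no camera call; for the wrist camera it gives the pose at the moment of the call.
- ctrl.close_job(): hands the job in, once; it reports no verdict.
The state is a dict: "t": time; "qpos": joint angles; "qvel": joint speeds; "joint_torque": joint torques, N m; "ee_pos": TCP position; "orientation": TCP orientation; "ft_force": force on the tool from outside, world axes, zero at the start; "moment": the same for the moment, N m; "width": finger opening in mm.
Only numpy, scipy, OpenCV 4.12 (cv2) and the standard library are available. Lean on these libraries where they do the work, as an engineer would, in place of code of your own. Each camera call takes 0.05 s, during which the arm holds its last target.

TASK

Disinfect the oximeter and every finger clip on the counter: pull the UV cabinet's drawer wide open, lay them all on its floor side by side, none on top of another and none upside down, and push the drawer fully shut. Then press the green start button on top of the cabinet fully down and let it come back up (never press it while the drawer is open); the flash cycle is over at once, so pull the drawer wide open again for the next user, with everything still lying in it. Leave everything else on the counter where it stands.

Things in the scene. Friction and masses are not known exactly. Their poses are not given: they have to be found in the camera images.
- oximeter: hand-held pulse oximeter, white with a blue front, right way up, 143 long (its own x; the solid body reaches from -71 to +51 mm, the rest is a thin plug end), 58 wide (y, the grasp width), 27 high (z); about 140 g; origin on its underside
- clip_1: white and blue finger clip sensor, a clothes-peg shape with a short black stub at its tail, 72 long (its own x, the stub at -x, body from -20 to +36 mm), 24 wide (y), 22 high (z); 30 g; stiff, it does not open here; origin at the centre of its underside. One of the three may be absent
- clip_2: white and blue finger clip sensor, a clothes-peg shape with a short black stub at its tail, 72 long (its own x, the stub at -x, body from -20 to +36 mm), 24 wide (y), 22 high (z); 30 g; stiff, it does not open here; origin at the centre of its underside. One of the three may be absent
- clip_3: white and blue finger clip sensor, a clothes-peg shape with a short black stub at its tail, 72 long (its own x, the stub at -x, body from -20 to +36 mm), 24 wide (y), 22 high (z); 30 g; stiff, it does not open here; origin at the centre of its underside. One of the three may be absent
- uv_cabinet: fixed white box, 210 deep (its own x) by 172 wide (y) by 75 high, origin under its centre; its drawer front looks to its own -x, which is turned to about world -y (the robot's right). The drawer's front covers all of it but the top 13 mm
- drawer_floor (a point): centre of the drawer's inner floor, 19 mm above the counter, moving with the drawer; axes as the cabinet's: -x is the way it opens. The floor is 168 mm along x and 144 along y (origin in the middle). Side and back walls stand 13 mm above it; the drawer front at -x, 12 mm thick, stands 43 mm above it; the cabinet's top is 56 mm above it
- drawer_handle (a point): middle of the drawer's bar handle, moving with the drawer: a steel bar of 10 mm diameter, 100 mm long along the cabinet's y, 49 mm above the counter, 45 mm out from the drawer front (40 mm of free gap behind it); open to grasping from above
- uv_drawer (a joint): drawer slide in m: 0 shut, 0.18 fully open; it starts shut or up to 20 mm ajar. It slides with about 1.5 N of friction and stays where it is left; no latch. Fully open, the whole drawer floor lies in front of the cabinet
- start_button_top (a point): centre of the top face of the green start button, a round push button of 32 mm diameter in a black housing on the cabinet's top; it is pressed straight down
- start_button (a joint): button travel in m: 0 up, 0.007 fully down; a spring pushes it back up; fully down takes about 5 N
- red_pot: bystander: round pot with a red lid, 70 diameter, 37 high; origin at the centre of its underside
- tape_roll: bystander: white and green spool of surgical tape, 60 diameter, 73 high; origin at the centre of its underside
- amber_bottle: bystander: brown bottle with a white cap, 43 diameter, 90 high; origin at the centre of its underside
- green_carton: bystander: dark green carton, 58 by 78 by 84 high; origin at the centre of its underside
- syrup: bystander: white bottle with a clear cup over its cap, 47 diameter, 122 high; origin at the centre of its underside
- red_marker: bystander: white and red marker pen lying down, 135 long (its y), 17 wide; origin at the centre of its underside

How it is judged (in metres and radians):
On the way, in this order (a step that is already met when the one before it is completed fails the run):
1. the drawer is pulled wide open (more than 150 mm) (value of joint uv_drawer above 0.15 m), for 0.2 s.
2. the oximeter and every clip present lie on the drawer's floor (undersides within 16 mm of it) and the drawer is shut (within 8 mm) (x of oximeter in the frame of drawer_floor between -0.085 and 0.085 m and y of oximeter in the frame of drawer_floor between -0.072 and 0.072 m and z of oximeter in the frame of drawer_floor between -0.01 and 0.016 m and x of clip_1 in the frame of drawer_floor between -0.085 and 0.085 m and y of clip_1 in the frame of drawer_floor between -0.072 and 0.072 m and z of clip_1 in the frame of drawer_floor between -0.01 and 0.016 m and x of clip_2 in the frame of drawer_floor between -0.085 and 0.085 m and y of clip_2 in the frame of drawer_floor between -0.072 and 0.072 m and z of clip_2 in the frame of drawer_floor between -0.01 and 0.016 m and x of clip_3 in the frame of drawer_floor between -0.085 and 0.085 m and y of clip_3 in the frame of drawer_floor between -0.072 and 0.072 m and z of clip_3 in the frame of drawer_floor between -0.01 and 0.016 m and value of joint uv_drawer below 0.008 m), for 0.3 s.
3. the start button is pressed fully down (past 6 mm of its 7) with the drawer shut (value of joint start_button above 0.006 m and value of joint uv_drawer below 0.008 m), for 0.1 s.
4. with the button back up, the drawer is pulled wide open again (more than 150 mm) (value of joint uv_drawer above 0.15 m and value of joint start_button below 0.002 m), for 0.2 s.
At the end, for the whole second after the job is handed in: the oximeter and every clip present lie at rest on the drawer's floor (undersides within 16 mm of it, so not stacked and not upside down), the drawer is open by more than 150 mm and the start button is back up (within 2 mm) (all of step 4 and x of oximeter in the frame of drawer_floor between -0.085 and 0.085 m and y of oximeter in the frame of drawer_floor between -0.072 and 0.072 m and z of oximeter in the frame of drawer_floor between -0.01 and 0.016 m and x of clip_1 in the frame of drawer_floor between -0.085 and 0.085 m and y of clip_1 in the frame of drawer_floor between -0.072 and 0.072 m and z of clip_1 in the frame of drawer_floor between -0.01 and 0.016 m and x of clip_2 in the frame of drawer_floor between -0.085 and 0.085 m and y of clip_2 in the frame of drawer_floor between -0.072 and 0.072 m and z of clip_2 in the frame of drawer_floor between -0.01 and 0.016 m and x of clip_3 in the frame of drawer_floor between -0.085 and 0.085 m and y of clip_3 in the frame of drawer_floor between -0.072 and 0.072 m and z of clip_3 in the frame of drawer_floor between -0.01 and 0.016 m and linear speed of each of oximeter, clip_1, clip_2, clip_3 below 0.03 m/s); the robot touches nothing.
It fails at once if the start button is pressed while the drawer is open by more than 25 mm (value of joint start_button above 0.004 m and value of joint uv_drawer above 0.025 m).
It fails at once if a bystander is moved by more than 60 mm or knocked over (distance of any of red_pot, tape_roll, amber_bottle, green_carton, syrup, red_marker from where it was at the start of the episode above 0.06 m or angle between any of red_pot, tape_roll, amber_bottle, green_carton, syrup's own z axis and vertical above 0.7 rad).
Of clip_1, clip_2, clip_3 only 2 to 3 are there at a start; the rules pass over those that are not, and their reading is None.
At some moment in a run one of oximeter, clip_1, clip_2, clip_3 may be knocked a few centimetres aside while the robot is not near it.
Once in a run the grip may slacken for a moment while it holds something.
It also fails if it takes over 208 s, if anything falls off the work surface, if the arm or the gripper's body presses on something with over 40 N, if the wrist force passes 120 N, or if a joint passes its speed limit or range.

## Working session

There is one attempt and no reset: what is moved stays moved. The work goes in short steps, Python scripts to look and compute and a tool call to move; the robot and the scene stay as the last step left them, time stands still between calls to the robot, and variables do not carry over. Pictures are saved under pics/ and viewed, and the job is handed in when it is done.

Besides the shell and the picture viewer there is one more tool, called after "Emit:" as a command line: name --pt "numbers of a row" for each row, then --argument value for the rest. arm_command: Moves the arm, as the interface text tells. Its arguments: {"type":"object","properties":{"deltas":{"type":"array","items":{"type":"array","items":{"type":"number"}}},"hand":{"type":"number"}},"required":["deltas"]}

```bash
mkdir -p pics; python3 - <<'E'
from workcell import ctrl
import cv2
o=ctrl.get_obs();print(o)
for n in("side","top","wrist"):
    im=ctrl.get_image(n);cv2.imwrite(f"pics/a_{n}.png",im[:,:,::-1]);c=ctrl.get_calibration(n);print(n,c)
print(ctrl.nose_length)
E
```

```text
{'t': 0.0, 'qpos': array([ 1.25001871e+00,  4.23826875e-01,  1.63069666e+00, -8.40060476e-06,
        1.08859527e+00, -1.89827854e-02]), 'qvel': array([-1.11668914e-05, -1.03385545e-03, -1.88124990e-03, -1.44387500e-03,
       -1.00244243e-03, -1.52063532e-04]), 'joint_torque': array([ 1.57900737e-03, -5.44625902e+01, -2.73673171e+01,  6.45114155e-02,
        2.27497896e-02, -9.62155173e-05]), 'ee_pos': array([185.57382626, 596.26683731, 246.90777233]), 'orientation': array([ 0.23568548,  1.55803775, -0.23805767]), 'ft_force': array([0.21760379, 0.21207568, 0.06587   ]), 'moment': array([ 0.03259519,  0.06137111, -0.01508395]), 'width': 87.6909859696859}
side {'fx': 411.2946403997097, 'fy': 411.2946403997097, 'cx': 316.45546695458523, 'cy': 204.57482263208135, 'R': array([[ 0.99926512, -0.03574761,  0.01383249],
       [-0.00410461, -0.45859428, -0.88863628],
       [ 0.03811012,  0.88792646, -0.458404  ]]), 't': array([-503.87743211,  102.8354113 , 1406.64185295])}
top {'fx': 443.8764334489763, 'fy': 443.8764334489763, 'cx': 319.7816764511069, 'cy': 204.20823421454543, 'R': array([[-0.00774625, -0.99993501,  0.00836445],
       [-0.99078814,  0.00654392, -0.13526284],
       [ 0.13519931, -0.00933518, -0.99077445]]), 't': array([  38.85649608,  517.9060047 , 1518.32231973])}
wrist {'fx': 297.2262753336775, 'fy': 297.2262753336775, 'cx': 319.7075275119143, 'cy': 193.64508909287716, 'R': array([[ 2.97477224e-01,  9.54728571e-01, -8.10524629e-04],
       [ 9.11997201e-01, -2.83911506e-01,  2.96066482e-01],
       [ 2.82433012e-01, -8.88122314e-02, -9.55166991e-01]]), 't': array([-624.4595125 ,  -35.59082462,  390.50262407])}
25.0
```

View pics/a_top.png

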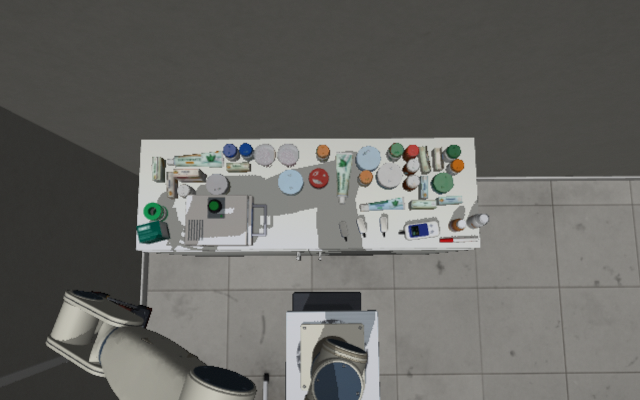

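View pics/a_side.png

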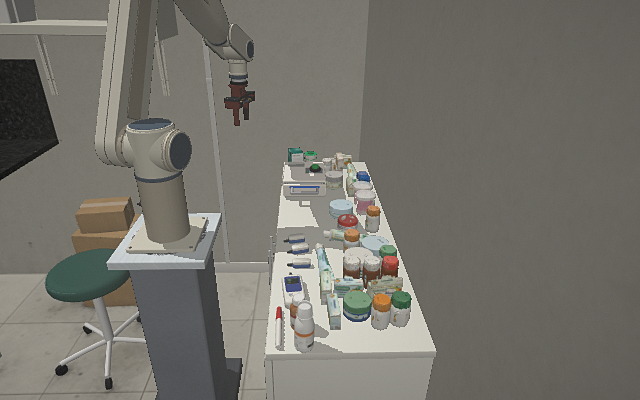

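View pics/a_wrist.png

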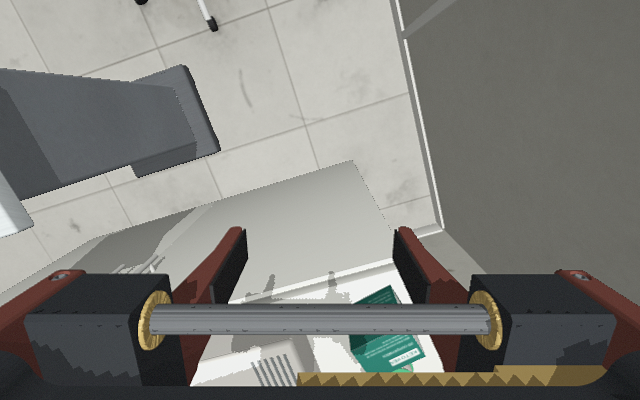

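```bash
python3 - <<'E'
import cv2
im=cv2.imread("pics/a_top.png")
cv2.imwrite("pics/b1.png",cv2.resize(im[170:260,320:500],None,fx=4.4,fy=4.4,interpolation=cv2.INTER_CUBIC))
cv2.imwrite("pics/b2.png",cv2.resize(im[170:260,135:295],None,fx=5,fy=5,interpolation=cv2.INTER_CUBIC))
E
```

```text
(no output)
```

View pics/b1.png

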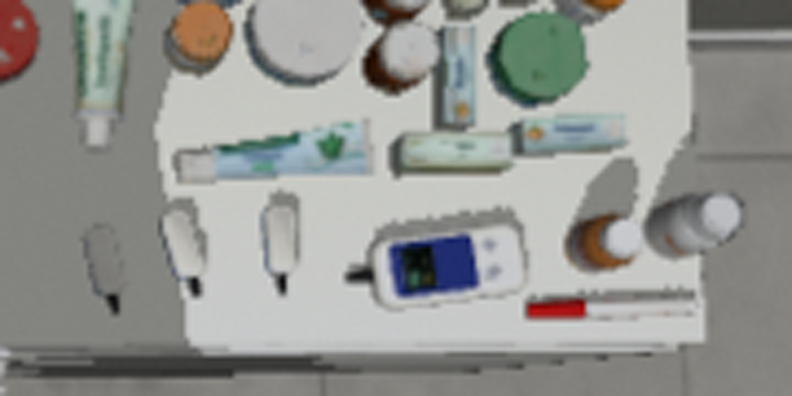

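View pics/b2.png

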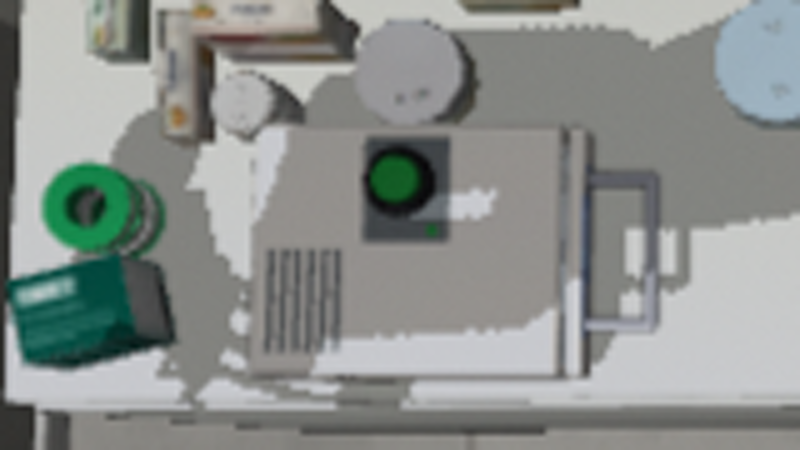

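```bash
cat > h.py <<'E'
from workcell import ctrl
import numpy as np, cv2
def w(cam,u,v,z,c=None):
    c=c or ctrl.get_calibration(cam)
    R=np.array(c["R"]);t=np.array(c["t"])
    C=-R.T@t; d=R.T@np.array([(u-c["cx"])/c["fx"],(v-c["cy"])/c["fy"],1])
    return (C+d*(z-C[2])/d[2])
def px(cam,X,c=None):
    c=c or ctrl.get_calibration(cam)
    p=np.array(c["R"])@np.array(X)+c["t"]; return np.array([c["fx"]*p[0]/p[2]+c["cx"],c["fy"]*p[1]/p[2]+c["cy"]])
E
python3 - <<'E'
from h import *
f=lambda x,y,z,k=4.4,u0=320,v0=170: w("top",u0+x/k,v0+y/k,z)[:2].round(1)
for n,pts in dict(A=[(97,225,15),(112,292,10),(116,312,8)],B=[(172,208,15),(192,282,10),(197,294,8)],C=[(282,200,15),(281,275,10),(282,292,8)],oxi=[(372,235,27),(518,218,27),(527,288,27),(385,308,27),(348,273,13)],edge=[(0,345,0),(705,345,0)],marker=[(526,310,10),(692,300,10)],amber=[(620,235,90)],syr=[(720,215,122)]).items():
    print(n,[f(*p) for p in pts])
g=lambda x,y,z:f(x,y,z,5,135,170)
print([(n,g(*p)) for n,p in dict(c1=(252,130,75),c2=(252,376,75),f1=(562,128,75),f2=(562,375,75),d1=(590,128,62),d2=(588,376,62),h1=(655,174,49),h2=(655,330,49),btn=(397,178,90)).items()])
E
```

```text
A [array([460.1, -43.1]), array([406.6, -54.7]), array([390.7, -57.8])]
B [array([ 473.4, -103.6]), array([ 414.2, -118.9]), array([ 404.7, -123. ])]
C [array([ 479.3, -192.2]), array([ 419.3, -190.5]), array([ 405.8, -191.3])]
oxi [array([ 449.4, -261.3]), array([ 462.2, -378.4]), array([ 406.4, -383.1]), array([ 391.4, -269.7]), array([ 420.3, -243.8])]
edge [array([365.4,  35.3]), array([ 361.2, -532.2])]
marker [array([ 389.8, -386.3]), array([ 396.9, -520.1])]
amber [array([ 442.4, -438.6])]
syr [array([ 454. , -503.9])]
[('c1', array([544. , 493.3])), ('c2', array([376.8, 487.8])), ('f1', array([544. , 282.3])), ('f2', array([375.9, 279.9])), ('d1', array([545.9, 265.1])), ('d2', array([375.7, 264.3])), ('h1', array([515.4, 221.6])), ('h2', array([407.4, 220.6])), ('btn', array([508.3, 390.4]))]
```

```bash
cat >> h.py <<'E'
from scipy.spatial.transform import Rotation as Ro
def plan(x,y,z,jaw=None):
    "jaw: direction in degrees in world xy of the tool y axis (mod 180)"
    o=ctrl.get_obs();R=Ro.from_rotvec(o["orientation"]).as_matrix();p=o["ee_pos"]
    j=np.degrees(np.arctan2(R[1,1],R[0,1]))
    turn=0
    if jaw is not None: turn=-((jaw-j+90)%180-90)
    d=R.T@(np.array([x,y,z])-p)/1000
    # step with turn constantly: after total turn split evenly
    print("t",round(o["t"],2),"pos",p.round(1),"jaw",round(j,1),"tilt",R[:,0].round(3),"q6",o["qpos"][5].round(2),"w",round(o["width"],1),"F",o["ft_force"].round(1))
    print("delta in present tool axes m",d.round(4),"turn rad",round(np.radians(turn),3), "after-turn axes:", (Ro.from_euler('x',np.radians(turn)).as_matrix().T@d).round(4))
E
python3 -c "
from h import *
plan(461,221,150,90)"
```

```text
t 0.15 pos [185.6 596.4 247.1] jaw 72.7 tilt [-0.    -0.001 -1.   ] q6 -0.02 w 88.1 F [-0.5 -0.  -0.3]
delta in present tool axes m [ 0.0974 -0.2765  0.3745] turn rad -0.302 after-turn axes: [ 0.0974 -0.3753  0.2754]
```

Emit:
arm_command --pt "0 0 0 -0.1" --pt "0 0 0 -0.1" --pt "0 0 0 -0.1" --pt "0 -0.04 0.03 0" --pt "0 -0.04 0.03 0" --pt "0 -0.04 0.03 0" --pt "0 -0.04 0.03 0" --pt "0 -0.04 0.03 0" --pt "0 -0.04 0.03 0" --pt "0 -0.04 0.03 0" --hand 0.05

```text
t: 1.15
ee_pos: [397.4, 319.1, 244.8]
orientation: [-0.019, 1.572, 0.016]
ft_force: [-0.2, 1.4, -0.0]
width: 50.2
```

```bash
python3 -c "
from h import *
plan(461,221,150,90)
cv2.imwrite('pics/c1.png',ctrl.get_image('wrist')[:,:,::-1])"
```

```text
t 1.15 pos [397.4 319.1 244.8] jaw 91.2 tilt [-0.002 -0.002 -1.   ] q6 -0.94 w 50.2 F [-0.2  1.4 -0. ]
delta in present tool axes m [ 0.0949 -0.0993  0.0616] turn rad 0.022 after-turn axes: [ 0.0949 -0.0979  0.0637]
```

View pics/c1.png

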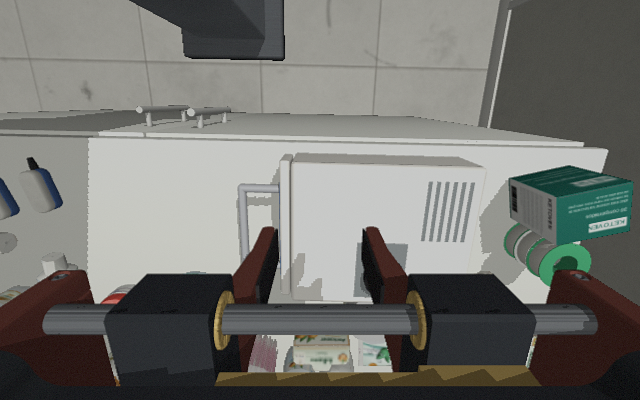

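```bash
python3 -c "
from h import *
c=ctrl.get_calibration('wrist')
for p in [(243,190,49),(243,255,49),(281,155,62),(281,285,62),(290,156,62),(291,165,75),(484,167,75),(294,296,75)]: print(p,w('wrist',*p,c).round(1))
"
```

```text
(243, 190, 49) [419.7 224.4  49. ]
(243, 255, 49) [504.6 219.6  49. ]
(281, 155, 62) [375.5 271.3  62. ]
(281, 285, 62) [538.1 268.1  62. ]
(290, 156, 62) [376.4 281.   62. ]
(291, 165, 75) [383.6 283.3  75. ]
(484, 167, 75) [381.7 485.   75. ]
(294, 296, 75) [544.2 285.3  75. ]
```

Emit:
arm_command --pt "0 -0.033 0.021 0.022" --pt "0 -0.033 0.021 0" --pt "0 -0.032 0.021 0" --pt "0.03 0 0 0" --pt "0.03 0 0 0" --pt "0 0 0 0" --hand 0.05

```text
t: 1.8
ee_pos: [469.6, 208.7, 184.6]
orientation: [0.006, 1.567, -0.012]
ft_force: [-1.1, -0.6, -0.9]
width: 49.9
```

```bash
python3 -c "
from h import *
plan(461,221,55,90)
cv2.imwrite('pics/c2.png',ctrl.get_image('wrist')[:,:,::-1])"
```

```text
t 1.8 pos [469.6 208.7 184.6] jaw 89.3 tilt [ 0.003 -0.003 -1.   ] q6 -1.16 w 49.9 F [-1.1 -0.6 -0.9]
delta in present tool axes m [ 0.1295  0.0126 -0.0092] turn rad -0.012 after-turn axes: [ 0.1295  0.0127 -0.0091]
```

View pics/c2.png

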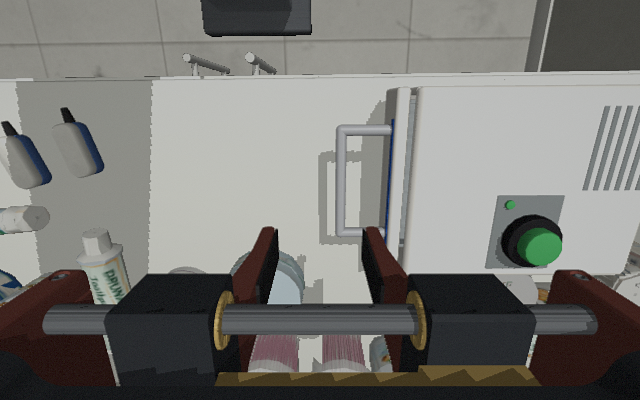

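```bash
python3 -c "
from h import *
c=ctrl.get_calibration('wrist')
for p in [(341,131,49),(341,233,49),(388,90,62),(405,88,62),(410,90,75),(540,246,92)]: print(p,w('wrist',*p,c).round(1))
"
```

```text
(341, 131, 49) [415.5 228.9  49. ]
(341, 233, 49) [516.2 229.9  49. ]
(388, 90, 62) [381.3 266.4  62. ]
(405, 88, 62) [379.9 280.3  62. ]
(410, 90, 75) [381.9 280.9  75. ]
(540, 246, 92) [510.  397.5  92. ]
```

Emit:
arm_command --pt "0.03 0.016 -0.007 -0.012" --pt "0.03 0 0 0" --pt "0.03 0 0 0" --pt "0.015 0 0 0" --pt "0 0 0 0" --hand 0.04

```text
t: 2.35
ee_pos: [469.2, 230.4, 85.7]
orientation: [-0.001, 1.555, 0.005]
ft_force: [0.1, 0.2, 0.2]
width: 40.2
```

```bash
python3 -c "
from h import *
plan(463,225,55,90)
cv2.imwrite('pics/c3.png',ctrl.get_image('wrist')[:,:,::-1])"
```

```text
t 2.35 pos [469.2 230.4  85.7] jaw 90.2 tilt [ 0.016  0.003 -1.   ] q6 -1.13 w 40.2 F [0.1 0.2 0.2]
delta in present tool axes m [ 0.0306 -0.0055 -0.0067] turn rad 0.004 after-turn axes: [ 0.0306 -0.0055 -0.0067]
```

View pics/c3.png

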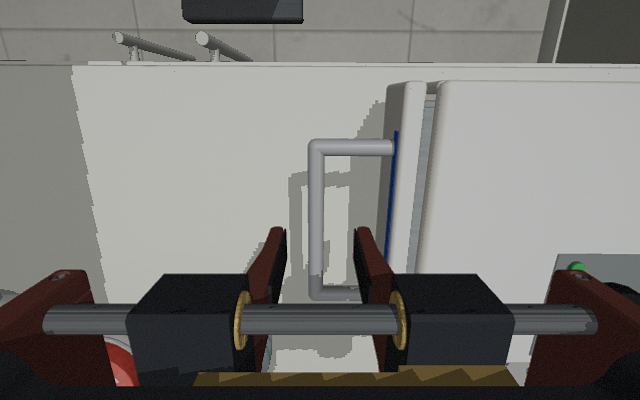

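Emit:
arm_command --pt "0.015 -0.001 -0.006 0" --pt "0.015 0 0 0" --pt "0 0 0 0" --pt "0 0 0 0" --hand 0.04

```text
t: 2.8
ee_pos: [468.2, 232.5, 61.1]
orientation: [0.001, 1.545, 0.01]
ft_force: [0.5, -0.3, 0.6]
width: 40.3
```

Emit:
arm_command --pt "0 0 0 0" --pt "0 0 0 0" --pt "0 0 0 0" --pt "0 0 0 0" --hand 0.0

```text
t: 3.2
ee_pos: [469.4, 231.0, 63.0]
orientation: [-0.002, 1.544, 0.01]
ft_force: [8.6, -32.5, 1.1]
width: 11.5
```

Emit:
arm_command --pt "0 -0.01 0 0" --pt "0 -0.02 0 0" --pt "0 -0.02 0 0" --pt "0 -0.025 0 0" --pt "0 -0.025 0 0" --pt "0 -0.025 0 0" --pt "0 -0.02 0 0" --pt "0 -0.01 0 0" --pt "0 0 0 0" --hand 0.0

```text
t: 4.1
ee_pos: [469.0, 71.1, 63.1]
orientation: [0.003, 1.545, 0.01]
ft_force: [1.2, -0.8, -3.3]
width: 9.2
```

Emit:
arm_command --pt "0 -0.01 0 0" --pt "0 -0.003 0 0" --pt "0 0 0 0" --hand 0.0

```text
t: 4.4
ee_pos: [468.9, 58.3, 63.0]
orientation: [0.002, 1.545, 0.01]
ft_force: [-0.3, -1.6, -0.1]
width: 8.9
```

```bash
python3 -c "
from h import *
plan(463,225,55,90)
cv2.imwrite('pics/d1.png',ctrl.get_image('top')[150:270,120:340,::-1].repeat(3,0).repeat(3,1))"
```

```text
t 4.4 pos [468.9  58.3  63. ] jaw 90.3 tilt [ 0.026  0.008 -1.   ] q6 -1.49 w 8.9 F [-0.3 -1.6 -0.1]
delta in present tool axes m [ 0.0092  0.1667 -0.0052] turn rad 0.005 after-turn axes: [ 0.0092  0.1667 -0.0062]
```

View pics/d1.png

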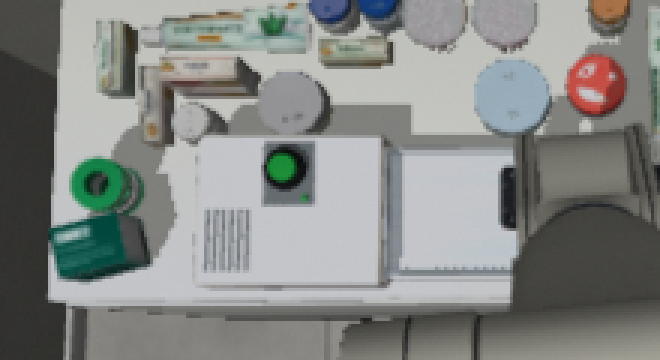

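Emit:
arm_command --pt "0 0 0 0" --pt "0 0 0 0" --pt "-0.03 0 0 0" --pt "-0.04 0 0 0" --pt "-0.04 -0.03 0 0" --pt "-0.03 -0.05 0 0" --pt "0 -0.05 0 0" --pt "0 -0.03 0 0" --pt "0 0 0 0" --hand 0.04

```text
t: 5.35
ee_pos: [469.6, -98.8, 204.8]
orientation: [-0.008, 1.54, 0.015]
ft_force: [-0.1, -0.3, 0.0]
width: 39.9
```

```bash
python3 -c "
from h import *
plan(430,-50,55,0)
cv2.imwrite('pics/e1.png',ctrl.get_image('wrist')[:,:,::-1])"
```

```text
t 5.35 pos [469.6 -98.8 204.8] jaw 90.9 tilt [ 0.031  0.005 -1.   ] q6 -1.84 w 39.9 F [-0.1 -0.3  0. ]
delta in present tool axes m [ 0.1487  0.0488 -0.0435] turn rad -1.556 after-turn axes: [0.1487 0.0443 0.0481]
```

View pics/e1.png

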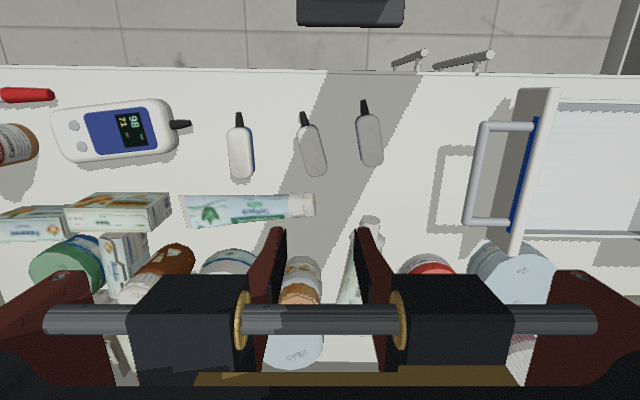

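```bash
python3 -c "
from h import *
im=ctrl.get_image('wrist')
cv2.imwrite('pics/e2.png',cv2.resize(im[60:220,200:400,::-1],None,fx=4,fy=3.75,interpolation=cv2.INTER_CUBIC))
cv2.imwrite('pics/e3.png',cv2.resize(im[60:200,30:210,::-1],None,fx=4,fy=4,interpolation=cv2.INTER_CUBIC))
"
```

```text
(no output)
```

View pics/e2.png

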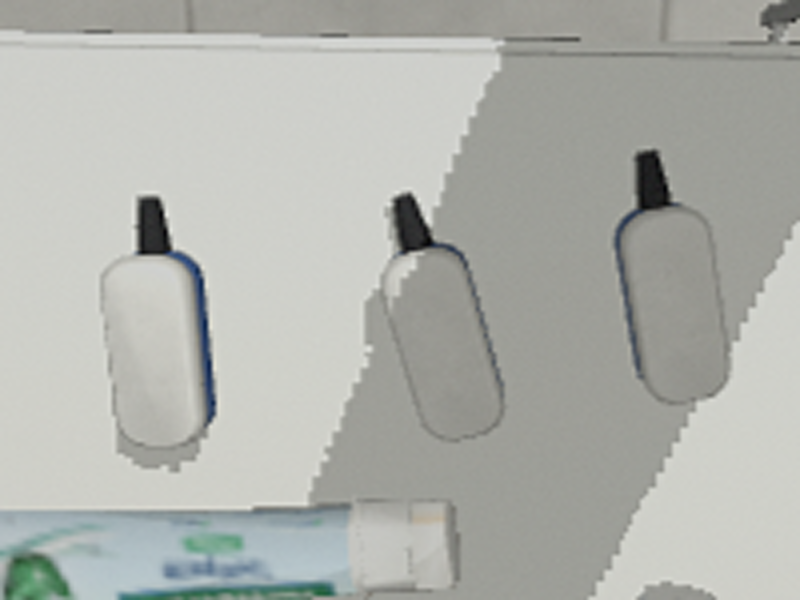

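View pics/e3.png

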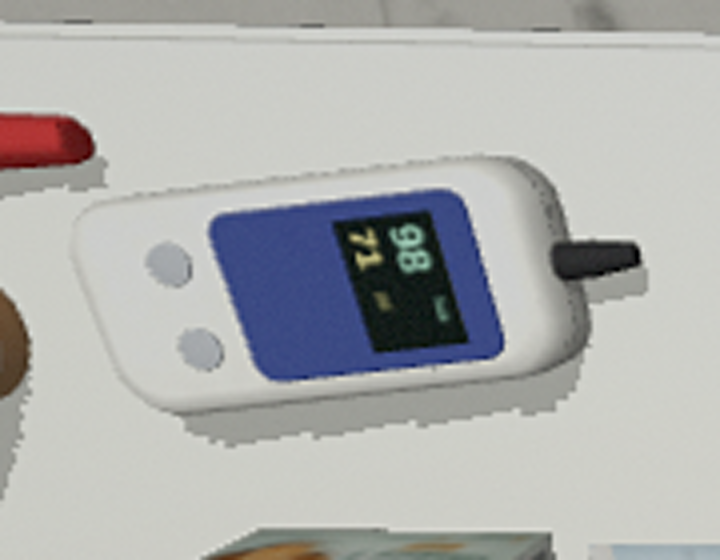

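```bash
python3 -c "
from h import *
c=ctrl.get_calibration('wrist')
f=lambda x,y,z:w('wrist',200+x/4,60+y/3.75,z,c)[:2]
for n,a,b in [('A',(662,206),(688,402)),('B',(428,246),(466,438)),('C',(147,252),(160,446))]:
    a=f(*a,22);b=f(*b,22);d=(b-a);L=np.hypot(*d);print(n,a.round(1),b.round(1),'L',L.round(1),'mid',((a+b)/2).round(1),'ang',np.degrees(np.arctan2(d[1],d[0])).round(1),'origin',(b-36*d/L).round(1))
g=lambda x,y,z:w('wrist',30+x/4,60+y/4,z,c)[:2].round(1)
for p in [(110,200),(470,158),(180,410),(540,372),(75,230),(570,230),(640,258)]: print(g(*p,26))
"
```

```text
A [405.2 -49.3] [460.2 -38.5] L 56.1 mid [432.7 -43.9] ang 11.0 origin [424.9 -45.4]
B [ 416.9 -109.5] [472.  -98.9] L 56.1 mid [ 444.4 -104.2] ang 10.9 origin [ 436.6 -105.7]
C [ 419.7 -182.5] [ 475.6 -183.1] L 56.0 mid [ 447.7 -182.8] ang -0.6 origin [ 439.6 -182.7]
[ 405.  -360.2]
[ 393.5 -268.2]
[ 458.9 -356.1]
[ 447.2 -259. ]
[ 412.5 -370.9]
[ 410.6 -245.9]
[ 417.2 -229. ]
```

Emit:
arm_command --pt "0.02 0.028 -0.02 0" --pt "0.03 0.027 -0.02 0" --pt "0.03 0 0 -0.09" --pt "0.02 0 0 -0.08" --pt "0 0 0 0" --hand 0.05

```text
t: 5.95
ee_pos: [429.3, -33.6, 100.4]
orientation: [-0.152, 1.535, 0.158]
ft_force: [0.2, -0.8, 0.1]
width: 49.9
```

```bash
python3 -c "
from h import *
plan(431,-44,29,101)
cv2.imwrite('pics/e4.png',ctrl.get_image('wrist')[:,:,::-1])"
```

```text
t 5.95 pos [429.3 -33.6 100.4] jaw 101.3 tilt [ 0.03   0.007 -1.   ] q6 -1.9 w 49.9 F [ 0.2 -0.8  0.1]
delta in present tool axes m [ 0.0713 -0.0106 -0.0026] turn rad 0.006 after-turn axes: [ 0.0713 -0.0106 -0.0025]
```

View pics/e4.png

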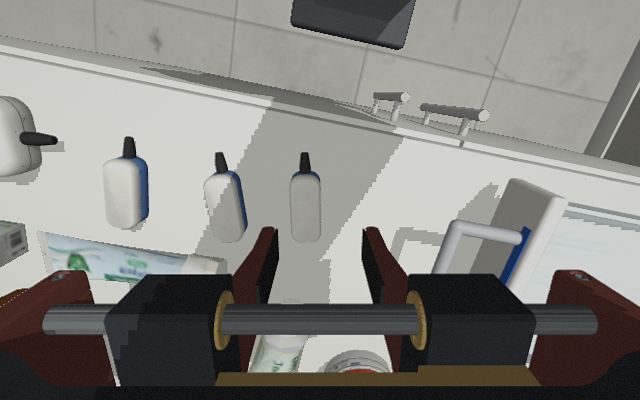

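Emit:
arm_command --pt "0.02 -0.006 -0.002 0" --pt "0.025 -0.005 0 0" --pt "0.02 0 0 0" --pt "0.004 0 0 0" --pt "0 0 0 0" --hand 0.05

```text
t: 6.5
ee_pos: [437.3, -42.4, 35.2]
orientation: [-0.146, 1.526, 0.15]
ft_force: [-0.5, 0.5, 0.1]
width: 49.8
```

Emit:
arm_command --pt "0 0 0 0" --pt "0 0 0 0" --pt "0 0 0 0" --pt "0 0 0 0" --hand 0.0

```text
t: 6.9
ee_pos: [439.4, -42.2, 38.6]
orientation: [-0.146, 1.521, 0.148]
ft_force: [0.3, -0.8, 0.2]
width: 23.8
```

Emit:
arm_command --pt "0.002 0 -0.002 0" --pt "0.01 0 -0.003 0" --pt "0.003 0 -0.002 0" --hand 0.04

```text
t: 7.2
ee_pos: [435.8, -44.1, 25.0]
orientation: [-0.147, 1.514, 0.147]
ft_force: [-8.0, -0.8, 73.8]
width: 39.5
```

Emit:
arm_command --pt "0.001 0 -0.0005 0" --pt "0.001 0 -0.0005 0" --pt "0.001 0 -0.0005 0" --hand 0.0

```text
t: 7.5
ee_pos: [436.6, -44.2, 25.3]
orientation: [-0.146, 1.507, 0.145]
ft_force: [-3.6, 1.0, 29.5]
width: 23.5
```

Emit:
arm_command --pt "-0.03 0 0 0" --pt "-0.04 0 0 0" --pt "-0.03 0.02 0 0.06" --pt "0 0.05 0 0.06" --pt "0 0.05 0 0.06" --pt "0 0.05 0 0" --pt "0 0 0 0" --hand 0.0

```text
t: 8.2
ee_pos: [416.7, 128.8, 125.7]
orientation: [0.01, 1.514, 0.0]
ft_force: [-0.9, 0.3, -0.2]
width: 23.2
```

```bash
python3 -c "
from h import *
plan(490,199,150,90)
cv2.imwrite('pics/f1.png',ctrl.get_image('wrist')[:,:,::-1])"
```

```text
t 8.2 pos [416.7 128.8 125.7] jaw 89.6 tilt [ 0.057  0.007 -0.998] q6 -1.27 w 23.2 F [-0.9  0.3 -0.2]
delta in present tool axes m [-0.0196  0.0708  0.0741] turn rad -0.006 after-turn axes: [-0.0196  0.0703  0.0745]
```

View pics/f1.png

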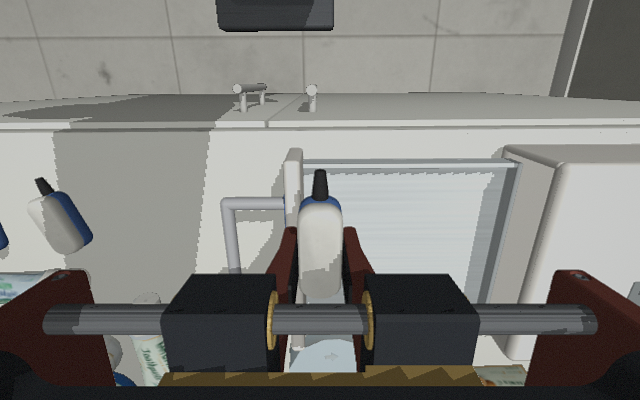

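```bash
python3 -c "
from h import *
c=ctrl.get_calibration('wrist')
im=cv2.imread('pics/f1.png');cv2.imwrite('pics/f2.png',cv2.resize(im[140:280,280:540],None,fx=3,fy=3,interpolation=cv2.INTER_CUBIC))
for p in [(400,160,32),(400,167,32),(400,172,19),(302,160,62),(286,160,62),(508,170,32),(560,160,75),(232,200,49),(228,260,49)]: print(p,w('wrist',*p,c).round(1))
"
```

```text
(400, 160, 32) [383.5 189.8  32. ]
(400, 167, 32) [389.1 190.3  32. ]
(400, 172, 19) [397.  194.4  19. ]
(302, 160, 62) [375.4 115.6  62. ]
(286, 160, 62) [375.3 104.9  62. ]
(508, 170, 32) [392.3 275.6  32. ]
(560, 160, 75) [373.6 278.5  75. ]
(232, 200, 49) [408.8  61.5  49. ]
(228, 260, 49) [461.1  52.6  49. ]
```

View pics/f2.png

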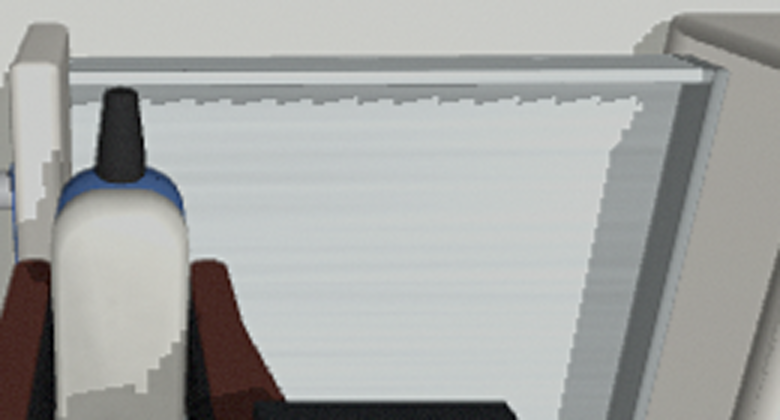

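Emit:
arm_command --pt "0 0.035 0.025 0" --pt "0 0.035 0.025 0" --pt "0 0.03 0.022 0" --pt "0.01 0.008 0.005 0" --pt "0.01 0 0 0" --pt "0.0 0 0 0" --hand 0.0

```text
t: 8.85
ee_pos: [493.0, 230.0, 103.0]
orientation: [0.009, 1.527, -0.009]
ft_force: [-0.4, -0.2, -1.7]
width: 23.8
```

```bash
python3 -c "
from h import *
plan(505,246,47,90)
cv2.imwrite('pics/f3.png',ctrl.get_image('wrist')[:,:,::-1])"
```

```text
t 8.85 pos [493. 230. 103.] jaw 89.4 tilt [ 0.044  0.    -0.999] q6 -1.11 w 23.8 F [-0.4 -0.2 -1.7]
delta in present tool axes m [0.0565 0.0161 0.0093] turn rad -0.011 after-turn axes: [0.0565 0.016  0.0095]
```

View pics/f3.png

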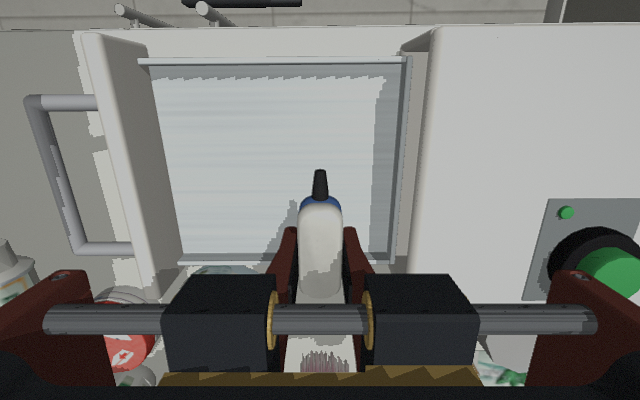

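```bash
python3 -c "
from h import *
c=ctrl.get_calibration('wrist')
im=cv2.imread('pics/f3.png');cv2.imwrite('pics/f4.png',cv2.resize(im[40:280,90:450],None,fx=2.2,fy=2.2,interpolation=cv2.INTER_CUBIC))
for p in [(300,65,32),(220,262,32),(220,265,32),(400,100,32),(391,240,32),(150,72,19),(182,260,19)]: print(p,w('wrist',*p,c).round(1))
"
```

```text
(300, 65, 32) [392.4 218.7  32. ]
(220, 262, 32) [535.3 150.3  32. ]
(220, 265, 32) [538.1 149.9  32. ]
(400, 100, 32) [414.2 283.3  32. ]
(391, 240, 32) [517.4 284.6  32. ]
(150, 72, 19) [394.7 116.5  19. ]
(182, 260, 19) [541.3 113.4  19. ]
```

View pics/f4.png

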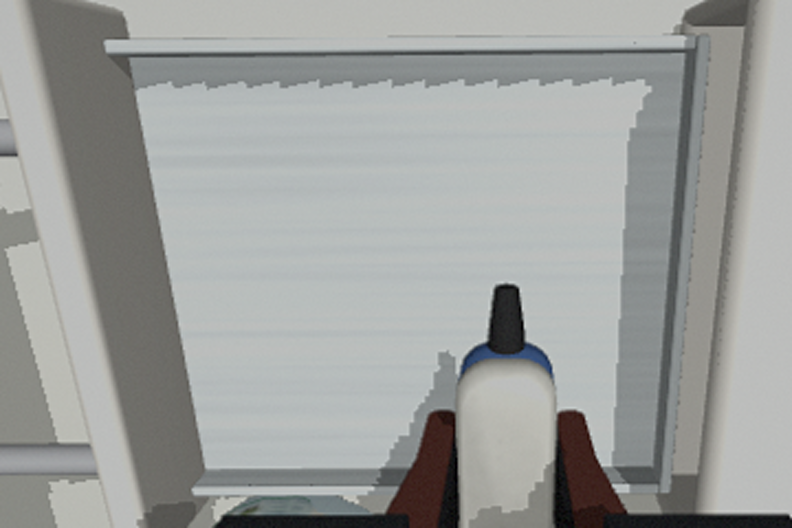

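Emit:
arm_command --pt "0.015 0.01 0.008 0" --pt "0.017 0.005 0.001 0" --pt "0.015 0.001 0 0" --pt "0.003 0 0 0" --pt "0 0 0 0" --hand 0.0

```text
t: 9.4
ee_pos: [501.0, 239.1, 51.7]
orientation: [0.011, 1.532, -0.016]
ft_force: [1.1, 0.6, -0.1]
width: 23.6
```

```bash
python3 -c "
from h import *
plan(505,247,45,90)"
```

```text
t 9.4 pos [501.  239.1  51.7] jaw 89.0 tilt [ 0.039 -0.003 -0.999] q6 -1.09 w 23.6 F [ 1.1  0.6 -0.1]
delta in present tool axes m [0.0068 0.008  0.0036] turn rad -0.017 after-turn axes: [0.0068 0.008  0.0037]
```

Emit:
arm_command --pt "0.004 0.006 0.004 -0.015" --pt "0.004 0.004 0.002 0" --pt "0.002 0.001 0 0" --hand 0.0

```text
t: 9.7
ee_pos: [508.0, 250.3, 44.3]
orientation: [-0.0, 1.532, -0.004]
ft_force: [-13.9, -1.5, 36.8]
width: 23.4
```

```bash
python3 -c "
from h import *
plan(505,247,45,90)"
```

```text
t 9.7 pos [508.  250.3  44.3] jaw 89.9 tilt [ 0.039 -0.003 -0.999] q6 -1.09 w 23.4 F [-13.9  -1.5  36.8]
delta in present tool axes m [-0.0008 -0.0033 -0.0029] turn rad -0.002 after-turn axes: [-0.0008 -0.0033 -0.0029]
```

Emit:
arm_command --pt "-0.001 -0.002 0 0" --pt "0 0 0 0" --pt "-0.02 0 0 0" --pt "-0.04 0 0 0" --pt "-0.03 -0.01 0 0" --pt "0 -0.04 -0.02 0" --pt "0 -0.05 -0.01 0" --pt "0 -0.05 0 0" --pt "0 0 0 0" --hand 0.03

```text
t: 10.6
ee_pos: [477.5, 98.7, 140.1]
orientation: [-0.003, 1.522, 0.004]
ft_force: [0.6, 0.8, -0.6]
width: 29.9
```

```bash
python3 -c "
from h import *
plan(440,-104,120,101)
cv2.imwrite('pics/f5.png',ctrl.get_image('wrist')[:,:,::-1])"
```

```text
t 10.6 pos [477.5  98.7 140.1] jaw 90.2 tilt [ 0.049  0.001 -0.999] q6 -1.38 w 29.9 F [ 0.6  0.8 -0.6]
delta in present tool axes m [ 0.0181 -0.2025 -0.0393] turn rad -0.188 after-turn axes: [ 0.0181 -0.1916 -0.0764]
```

View pics/f5.png

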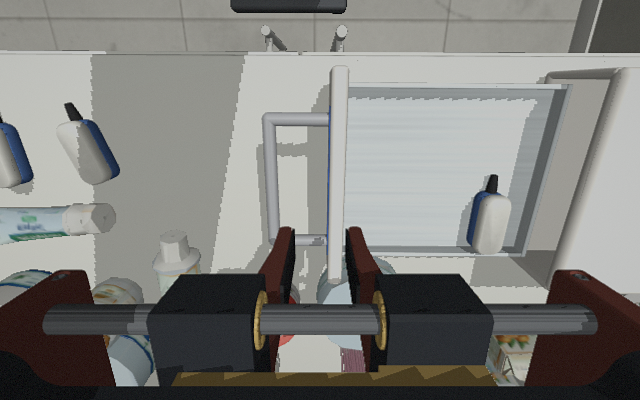

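Emit:
arm_command --pt "0 -0.05 -0.007 0" --pt "0 -0.05 -0.008 0" --pt "0 -0.05 -0.008 -0.06" --pt "0.015 -0.035 -0.008 -0.06" --pt "0.02 0 0 -0.06" --pt "0 0 0 0" --hand 0.045

```text
t: 11.25
ee_pos: [460.1, -82.5, 104.5]
orientation: [-0.158, 1.504, 0.152]
ft_force: [-0.2, -0.4, 1.0]
width: 44.8
```

```bash
python3 -c "
from h import *
plan(447,-103.5,30,101)
cv2.imwrite('pics/g1.png',ctrl.get_image('wrist')[:,:,::-1])"
```

```text
t 11.25 pos [460.1 -82.5 104.5] jaw 101.4 tilt [ 0.062  0.002 -0.998] q6 -2.01 w 44.8 F [-0.2 -0.4  1. ]
delta in present tool axes m [ 0.0735 -0.0173 -0.0214] turn rad 0.006 after-turn axes: [ 0.0735 -0.0174 -0.0213]
```

View pics/g1.png

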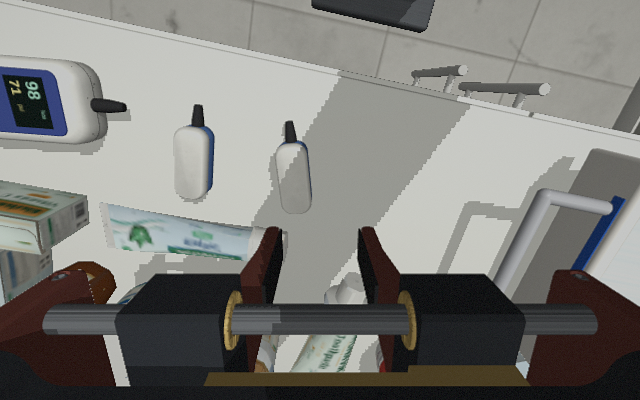

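```bash
python3 -c "
from h import *
c=ctrl.get_calibration('wrist')
im=cv2.imread('pics/g1.png');cv2.imwrite('pics/g2.png',cv2.resize(im[100:260,160:360],None,fx=4,fy=3.75,interpolation=cv2.INTER_CUBIC))
a=w('wrist',291,142,22,c)[:2];b=w('wrist',298,213,22,c)[:2];d=b-a
print(a,b,np.hypot(*d),np.degrees(np.arctan2(d[1],d[0])))
print(w('wrist',285,240,15,c),w('wrist',255,225,15,c))
"
```

```text
[ 417.47907282 -113.05557781] [471.97875063 -98.47163176] 56.41725235412572 14.981166792771793
[ 502.15890986 -104.97303584   15.        ] [ 493.18726374 -131.61655894   15.        ]
```

View pics/g2.png

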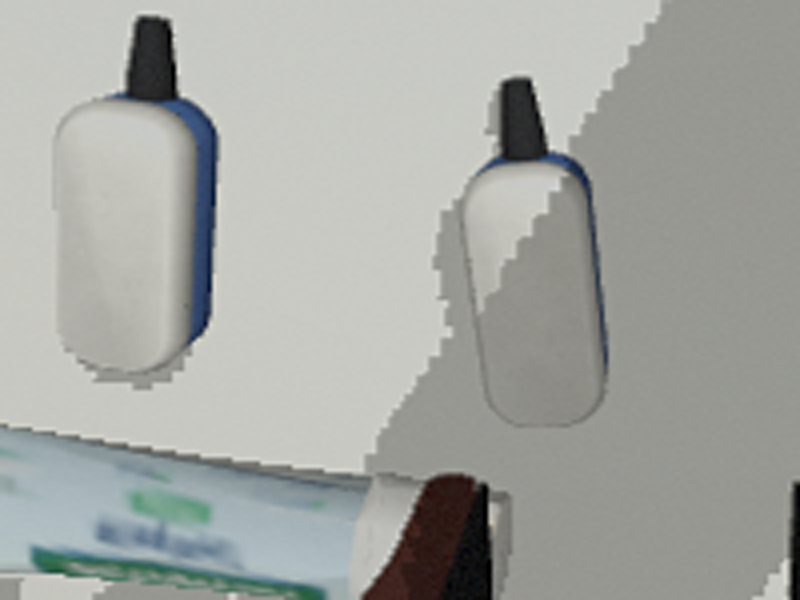

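Emit:
arm_command --pt "0.015 -0.01 -0.012 -0.065" --pt "0.02 -0.008 -0.008 0" --pt "0.02 0 -0.003 0" --pt "0.008 0 0 0" --pt "0 0 0 0" --hand 0.045

```text
t: 11.8
ee_pos: [452.7, -100.5, 43.4]
orientation: [-0.214, 1.49, 0.202]
ft_force: [0.1, -0.5, -0.3]
width: 44.8
```

```bash
python3 -c "
from h import *
plan(446,-105,28,105)
cv2.imwrite('pics/g3.png',ctrl.get_image('wrist')[:,:,::-1])"
```

```text
t 11.8 pos [ 452.7 -100.5   43.4] jaw 105.3 tilt [ 0.071  0.001 -0.998] q6 -2.14 w 44.8 F [ 0.1 -0.5 -0.3]
delta in present tool axes m [ 0.0149 -0.0023 -0.0087] turn rad 0.005 after-turn axes: [ 0.0149 -0.0023 -0.0087]
```

View pics/g3.png

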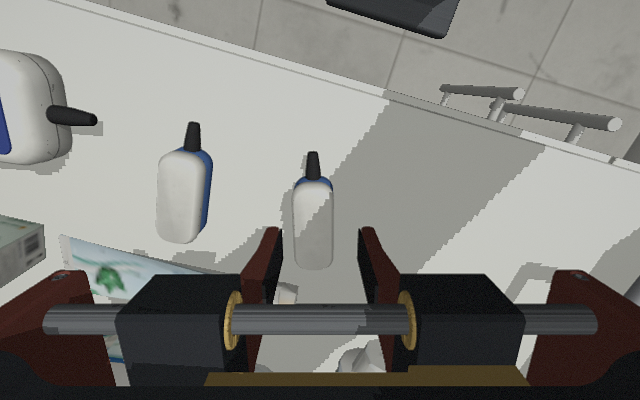

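Emit:
arm_command --pt "0.008 -0.002 -0.006 0" --pt "0.006 -0.001 -0.003 0" --pt "0.001 0 0 0" --hand 0.045

```text
t: 12.15
ee_pos: [447.7, -105.5, 29.4]
orientation: [-0.217, 1.486, 0.202]
ft_force: [-0.2, 1.0, -0.0]
width: 44.6
```

Emit:
arm_command --pt "0.001 0 0 0" --pt "0.001 0 0 0" --pt "0.001 0 0 0" --hand 0.0

```text
t: 12.45
ee_pos: [448.1, -105.8, 26.5]
orientation: [-0.216, 1.485, 0.201]
ft_force: [-0.0, 0.6, -0.8]
width: 24.6
```

Emit:
arm_command --pt "-0.03 0 0 0" --pt "-0.04 0 0 0" --pt "-0.03 0 0 0.1" --pt "0 0.03 0 0.1" --pt "0 0.05 0.01 0.06" --pt "0 0.05 0.01 0" --pt "0 0.05 0.01 0" --pt "0 0.05 0.01 0" --pt "0 0.05 0.01 0" --pt "0 0 0 0" --hand 0.0

```text
t: 13.45
ee_pos: [485.8, 176.0, 135.4]
orientation: [0.01, 1.488, -0.006]
ft_force: [0.9, 0.0, -0.9]
width: 24.1
```

```bash
python3 -c "
from h import *
plan(505,200,47,90)
cv2.imwrite('pics/g4.png',ctrl.get_image('wrist')[:,:,::-1])"
```

```text
t 13.45 pos [485.8 176.  135.4] jaw 89.4 tilt [ 0.083  0.002 -0.997] q6 -1.19 w 24.1 F [ 0.9  0.  -0.9]
delta in present tool axes m [0.0898 0.0239 0.0116] turn rad -0.01 after-turn axes: [0.0898 0.0238 0.0118]
```

View pics/g4.png

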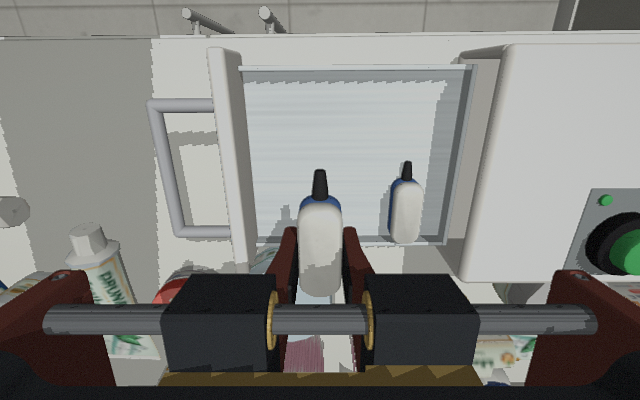

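```bash
python3 -c "
from h import *
c=ctrl.get_calibration('wrist')
for p in [(405,182,41),(404,243,41),(391,215,41),(424,215,41),(300,236,32),(300,70,32),(450,150,32)]: print(p,w('wrist',*p,c).round(1))
"
```

```text
(405, 182, 41) [472.4 242.   41. ]
(404, 243, 41) [528.5 246.6  41. ]
(391, 215, 41) [501.5 233.2  41. ]
(424, 215, 41) [501.8 260.7  41. ]
(300, 236, 32) [525.7 156.1  32. ]
(300, 70, 32) [389.2 160.9  32. ]
(450, 150, 32) [449.1 277.9  32. ]
```

Emit:
arm_command --pt "0.03 0.012 0.005 0" --pt "0.03 0.01 0.005 0" --pt "0.017 0.002 0.001 0" --pt "0.003 0 0 0" --pt "0 0 0 0" --hand 0.0

```text
t: 14.0
ee_pos: [501.3, 194.5, 54.1]
orientation: [0.009, 1.491, -0.009]
ft_force: [0.5, -1.0, -0.2]
width: 23.6
```

```bash
python3 -c "
from h import *
plan(504,199,46,90)"
```

```text
t 14.0 pos [501.3 194.5  54.1] jaw 89.3 tilt [ 0.079 -0.001 -0.997] q6 -1.15 w 23.6 F [ 0.5 -1.  -0.2]
delta in present tool axes m [0.0083 0.0045 0.002 ] turn rad -0.012 after-turn axes: [0.0083 0.0045 0.002 ]
```

Emit:
arm_command --pt "0.004 0.003 0.002 -0.01" --pt "0.003 0.001 0 0" --pt "0.001 0 0 0" --hand 0.0

```text
t: 14.3
ee_pos: [504.8, 197.3, 48.0]
orientation: [0.003, 1.489, -0.003]
ft_force: [0.0, 0.4, -0.8]
width: 23.7
```

Emit:
arm_command --pt "0.002 0 0 0" --pt "0.001 0 0 0" --hand 0.0

```text
t: 14.5
ee_pos: [505.5, 197.3, 45.7]
orientation: [0.003, 1.488, -0.002]
ft_force: [-0.6, -0.3, 0.5]
width: 24.1
```

Emit:
arm_command --pt "0 0 0 0" --pt "0 0 0 0" --pt "-0.02 0 0 0" --pt "-0.04 0 0 0" --pt "-0.04 -0.01 0 0" --pt "0 -0.05 -0.005 0" --pt "0 -0.05 -0.005 0" --pt "0 -0.05 -0.005 0" --pt "0 -0.05 -0.005 0" --pt "0 -0.05 -0.005 0" --hand 0.03

```text
t: 15.5
ee_pos: [474.9, -61.3, 149.3]
orientation: [-0.006, 1.479, 0.008]
ft_force: [1.1, 0.1, 0.0]
width: 29.8
```

```bash
python3 -c "
from h import *
plan(450,-183,120,90)
cv2.imwrite('pics/g5.png',ctrl.get_image('wrist')[:,:,::-1])"
```

```text
t 15.5 pos [474.9 -61.3 149.3] jaw 90.5 tilt [ 0.092  0.001 -0.996] q6 -1.76 w 29.8 F [1.1 0.1 0. ]
delta in present tool axes m [ 0.0267 -0.1215 -0.0285] turn rad 0.009 after-turn axes: [ 0.0267 -0.1217 -0.0274]
```

View pics/g5.png

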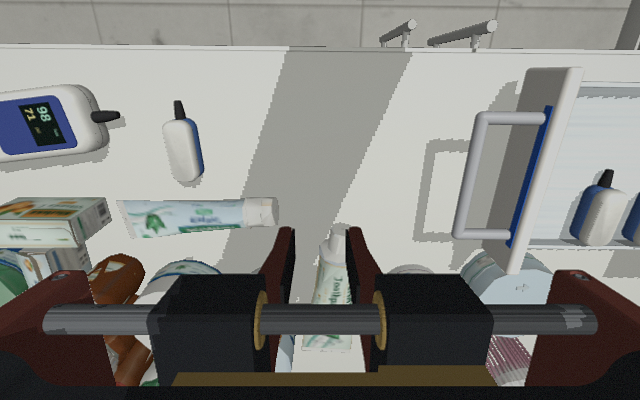

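```bash
python3 -c "
from h import *
c=ctrl.get_calibration('wrist')
im=cv2.imread('pics/g5.png');cv2.imwrite('pics/g6.png',cv2.resize(im[60:210,0:220],None,fx=3.6,fy=3.6,interpolation=cv2.INTER_CUBIC))
"
```

```text
(no output)
```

View pics/g6.png

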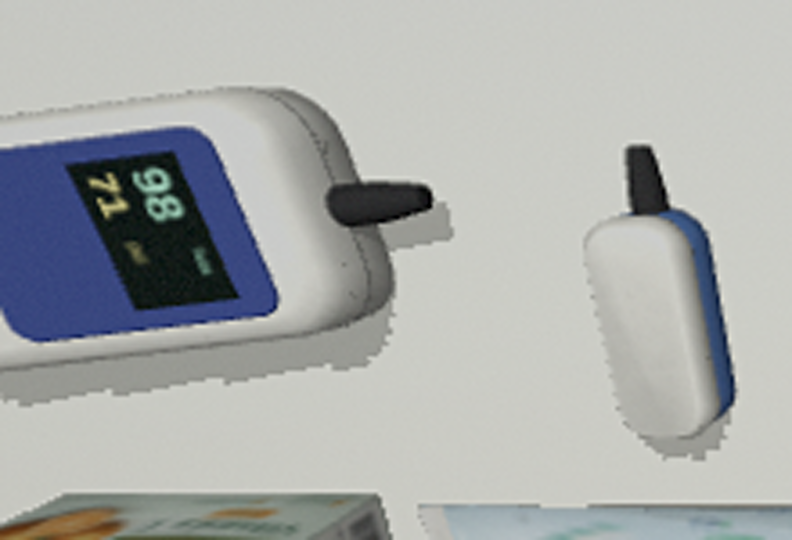

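```bash
python3 -c "
from h import *
c=ctrl.get_calibration('wrist')
f=lambda x,y,z:w('wrist',x/3.6,60+y/3.6,z,c)[:2]
a=f(638,212,22);b=f(675,437,22);d=b-a
print(a,b,np.hypot(*d),np.degrees(np.arctan2(d[1],d[0])))
"
```

```text
[ 418.76867488 -187.4881826 ] [ 474.75414958 -188.07891814] 55.98859121422579 -0.6045388973341072
```

Emit:
arm_command --pt "0 -0.04 -0.012 0" --pt "0.01 -0.045 -0.012 0" --pt "0.02 -0.035 -0.008 0.01" --pt "0.02 0 -0.003 0" --pt "0 0 0 0" --hand 0.045

```text
t: 16.05
ee_pos: [444.9, -196.0, 97.1]
orientation: [0.005, 1.472, -0.011]
ft_force: [-0.0, -0.5, 0.4]
width: 44.6
```

```bash
python3 -c "
from h import *
plan(450,-185,28,89.4)
cv2.imwrite('pics/i1.png',ctrl.get_image('wrist')[:,:,::-1])"
```

```text
t 16.05 pos [ 444.9 -196.    97.1] jaw 89.4 tilt [ 0.098 -0.004 -0.995] q6 -2.09 w 44.6 F [-0.  -0.5  0.4]
delta in present tool axes m [ 0.0693  0.0112 -0.0018] turn rad 0.0 after-turn axes: [ 0.0693  0.0112 -0.0018]
```

View pics/i1.png

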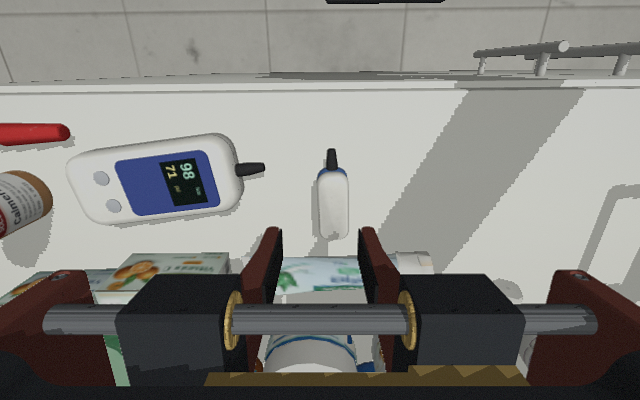

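Emit:
arm_command --pt "0.02 0.006 -0.002 0" --pt "0.025 0.004 0 0" --pt "0.015 0 0 0" --pt "0.004 0 0 0" --pt "0.001 0 0 0" --hand 0.045

```text
t: 16.6
ee_pos: [455.4, -184.4, 36.7]
orientation: [-0.002, 1.463, -0.008]
ft_force: [0.8, -0.3, 0.1]
width: 45.2
```

```bash
python3 -c "
from h import *
plan(450,-187,28,89.4)
cv2.imwrite('pics/i2.png',ctrl.get_image('wrist')[:,:,::-1])"
```

```text
t 16.6 pos [ 455.4 -184.4   36.7] jaw 89.8 tilt [ 0.107 -0.007 -0.994] q6 -2.09 w 45.2 F [ 0.8 -0.3  0.1]
delta in present tool axes m [ 0.0081 -0.0026 -0.0063] turn rad 0.006 after-turn axes: [ 0.0081 -0.0026 -0.0063]
```

View pics/i2.png

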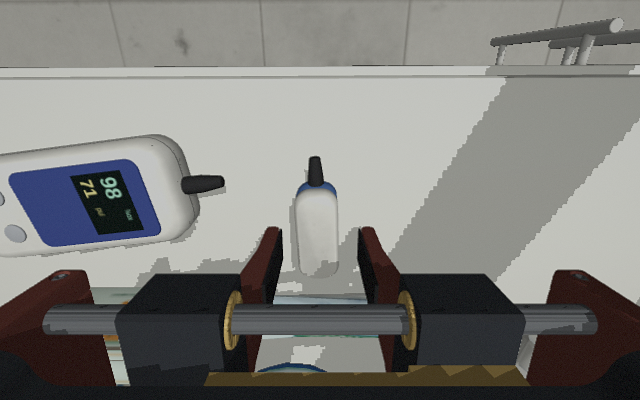

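Emit:
arm_command --pt "0.006 -0.001 -0.005 0" --pt "0.002 0 -0.002 0" --pt "0.001 0 0 0" --hand 0.045

```text
t: 16.95
ee_pos: [450.4, -185.7, 28.8]
orientation: [-0.004, 1.46, -0.009]
ft_force: [0.1, 0.4, -0.2]
width: 44.8
```

Emit:
arm_command --pt "0.001 0 0 0" --pt "0.001 0 0 0" --pt "0.001 0 0 0" --hand 0.0

```text
t: 17.25
ee_pos: [450.8, -186.1, 26.1]
orientation: [-0.004, 1.459, -0.01]
ft_force: [0.4, 2.8, 5.4]
width: 24.2
```

Emit:
arm_command --pt "-0.03 0 0 0" --pt "-0.04 0 0 0" --pt "-0.04 0 0.01 0" --pt "-0.01 0.05 0.01 0" --pt "0 0.05 0.01 0" --pt "0 0.05 0.01 0" --pt "0 0.05 0.01 0" --pt "0 0.05 0.01 0" --pt "0 0.05 0.01 0" --pt "0 0 0 0" --hand 0.0

```text
t: 18.25
ee_pos: [512.1, 112.4, 156.5]
orientation: [0.004, 1.451, -0.015]
ft_force: [0.1, -0.7, -0.8]
width: 23.7
```

```bash
python3 -c "
from h import *
plan(504.5,150,46,90)
cv2.imwrite('pics/i3.png',ctrl.get_image('wrist')[:,:,::-1])"
```

```text
t 18.25 pos [512.1 112.4 156.5] jaw 89.3 tilt [ 0.119 -0.008 -0.993] q6 -1.31 w 23.7 F [ 0.1 -0.7 -0.8]
delta in present tool axes m [ 0.1085  0.0381 -0.0212] turn rad -0.013 after-turn axes: [ 0.1085  0.0384 -0.0207]
```

View pics/i3.png

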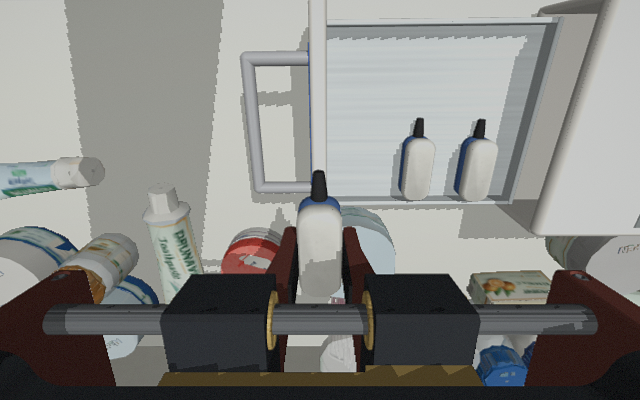

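Emit:
arm_command --pt "0.03 0.018 -0.008 0" --pt "0.035 0.016 -0.008 0" --pt "0.03 0.005 -0.004 -0.01" --pt "0.008 0 0 0" --pt "0.001 0 0 0" --hand 0.0

```text
t: 18.8
ee_pos: [503.9, 145.4, 48.2]
orientation: [-0.003, 1.452, -0.012]
ft_force: [0.1, 0.4, 0.1]
width: 23.8
```

```bash
python3 -c "
from h import *
plan(504.5,150,46,90)
cv2.imwrite('pics/i4.png',ctrl.get_image('wrist')[:,:,::-1])"
```

```text
t 18.8 pos [503.9 145.4  48.2] jaw 89.6 tilt [ 0.118 -0.01  -0.993] q6 -1.2 w 23.8 F [0.1 0.4 0.1]
delta in present tool axes m [0.0022 0.0047 0.0003] turn rad -0.006 after-turn axes: [0.0022 0.0047 0.0003]
```

View pics/i4.png

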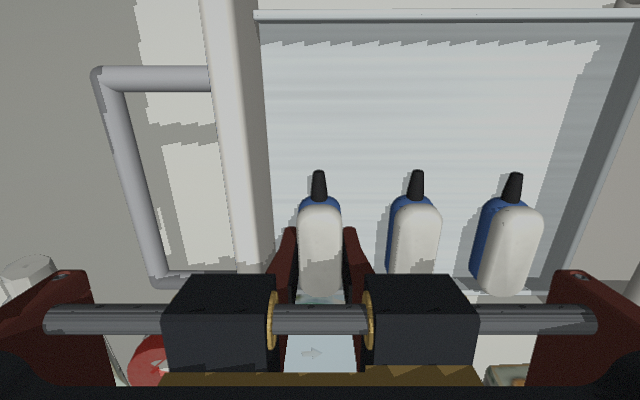

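Emit:
arm_command --pt "0.001 0.005 0 -0.006" --pt "0.003 0.001 0 0" --pt "0.001 0 0 0" --hand 0.0

```text
t: 19.15
ee_pos: [506.9, 150.3, 46.5]
orientation: [-0.005, 1.447, -0.009]
ft_force: [-0.0, 0.3, -0.3]
width: 23.4
```

Emit:
arm_command --pt "0 0 0 0" --pt "0 0 0 0" --pt "-0.02 0 0 0" --pt "-0.04 0 -0.005 0" --pt "-0.04 0 -0.005 0" --pt "-0.04 -0.03 -0.005 0" --pt "0 -0.05 -0.01 0.14" --pt "0 -0.05 -0.01 0.14" --hand 0.03

```text
t: 19.95
ee_pos: [450.9, 25.4, 188.8]
orientation: [0.225, 1.427, -0.207]
ft_force: [0.1, 0.2, -0.3]
width: 30.2
```

```bash
python3 -c "
from h import *
plan(427,-302,200,7)
cv2.imwrite('pics/i5.png',ctrl.get_image('top')[150:270,120:340,::-1].repeat(3,0).repeat(3,1))"
```

```text
t 19.95 pos [450.9  25.4 188.8] jaw 74.0 tilt [ 0.133 -0.007 -0.991] q6 -1.24 w 30.2 F [ 0.1  0.2 -0.3]
delta in present tool axes m [-0.0119 -0.3208  0.0694] turn rad 1.17 after-turn axes: [-0.0119 -0.0614  0.3224]
```

View pics/i5.png

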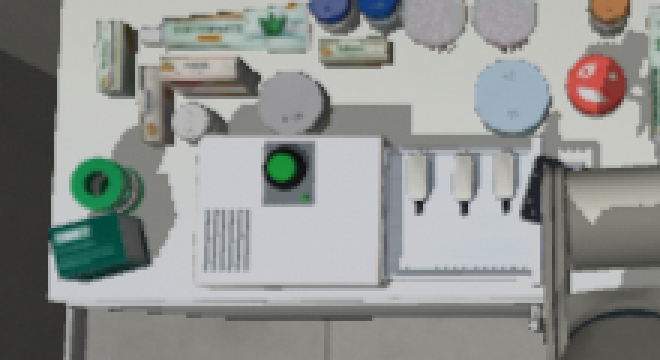

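Emit:
arm_command --pt "0 0.04 0 -0.14" --pt "0 0.05 0 -0.14" --pt "0 0.05 0 0" --pt "0 0.05 0 0" --pt "0 0.05 -0.02 0" --pt "0 0.05 -0.03 0" --pt "0 0.05 -0.03 0" --pt "0 0.02 -0.02 0" --pt "0 0 0 0" --hand 0.0

```text
t: 20.9
ee_pos: [381.6, 365.1, 179.0]
orientation: [0.008, 1.432, -0.016]
ft_force: [0.4, 0.3, 0.4]
width: 0.5
```

```bash
python3 -c "
from h import *
plan(350,390,70,90)"
```

```text
t 20.9 pos [381.6 365.1 179. ] jaw 89.1 tilt [ 0.138 -0.006 -0.99 ] q6 -0.65 w 0.5 F [0.4 0.3 0.4]
delta in present tool axes m [ 0.1035  0.0248 -0.0467] turn rad -0.016 after-turn axes: [ 0.1035  0.0255 -0.0463]
```

Emit:
arm_command --pt "0 0.01 -0.025 -0.015" --pt "0 0.01 -0.022 0" --pt "0.03 0 -0.004 0" --pt "0.035 0 -0.003 0" --pt "0.03 0 0 0" --pt "0.005 0 0 0" --pt "0 0 0 0" --hand 0.0

```text
t: 21.6
ee_pos: [344.9, 384.9, 72.8]
orientation: [-0.003, 1.428, -0.0]
ft_force: [-1.2, 0.7, 0.2]
width: 0.7
```

```bash
python3 -c "
from h import *
plan(350,390,70,90)
cv2.imwrite('pics/j1.png',ctrl.get_image('wrist')[:,:,::-1])"
```

```text
t 21.6 pos [344.9 384.9  72.8] jaw 90.1 tilt [ 0.143 -0.002 -0.99 ] q6 -0.5 w 0.7 F [-1.2  0.7  0.2]
delta in present tool axes m [0.0035 0.0051 0.0047] turn rad 0.002 after-turn axes: [0.0035 0.0051 0.0046]
```

View pics/j1.png

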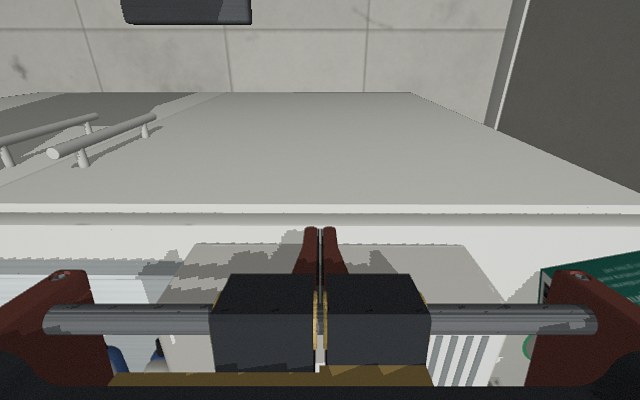

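Emit:
arm_command --pt "0 0 0.01 0" --pt "0 0 0.005 0" --pt "0 0 0.003 0" --pt "0 0 0.003 0" --hand 0.0

```text
t: 22.05
ee_pos: [364.0, 385.4, 78.8]
orientation: [0.003, 1.432, -0.002]
ft_force: [-27.8, 15.5, -8.4]
width: 0.4
```

```bash
python3 -c "
from h import *
plan(370,390,70,90)"
```

```text
t 22.05 pos [364.  385.4  78.8] jaw 89.8 tilt [ 0.138  0.    -0.99 ] q6 -0.55 w 0.4 F [-27.8  15.5  -8.4]
delta in present tool axes m [0.0095 0.0046 0.0047] turn rad -0.003 after-turn axes: [0.0095 0.0046 0.0047]
```

Emit:
arm_command --pt "0.001 0 0.002 0" --pt "0.001 0 0.002 0" --pt "0.001 0 0.002 0" --pt "0.001 0 0.002 0" --pt "0.001 0 0.002 0" --hand 0.0

```text
t: 22.55
ee_pos: [364.1, 385.6, 78.6]
orientation: [0.005, 1.447, -0.007]
ft_force: [-17.0, 3.9, 8.0]
width: 0.5
```

```bash
python3 -c "
from h import *
plan(370,390,70,90)"
```

```text
t 22.55 pos [364.1 385.6  78.6] jaw 89.6 tilt [ 0.123 -0.001 -0.992] q6 -0.57 w 0.5 F [-17.    3.9   8. ]
delta in present tool axes m [0.0092 0.0045 0.0048] turn rad -0.008 after-turn axes: [0.0092 0.0044 0.0048]
```

Emit:
arm_command --pt "0.0005 0 0.004 0" --pt "0.0005 0 0.004 0" --pt "0.0005 0 0.004 0" --pt "0.0005 0 0.004 0" --pt "0.0005 0 0.004 0" --pt "0.0005 0 0.004 0" --pt "0.0005 0 0.004 0" --pt "0.0005 0 0.004 0" --pt "0.0005 0 0.004 0" --pt "0.0005 0 0.004 0" --hand 0.0

```text
t: 23.55
ee_pos: [365.5, 385.9, 79.4]
orientation: [0.009, 1.507, -0.024]
ft_force: [-23.1, 9.2, 6.4]
width: 0.4
```

```bash
python3 -c "
from h import *
plan(370,390,70,90)"
```

```text
t 23.55 pos [365.5 385.9  79.4] jaw 88.8 tilt [ 0.064 -0.01  -0.998] q6 -0.66 w 0.4 F [-23.1   9.2   6.4]
delta in present tool axes m [0.0096 0.0043 0.0038] turn rad -0.021 after-turn axes: [0.0096 0.0042 0.0039]
```

Emit:
arm_command --pt "0.0005 0 0.004 0" --pt "0.0005 0 0.004 0" --pt "0.0005 0 0.004 0" --pt "0.0005 0 0.004 0" --pt "0.0005 0 0.004 0" --pt "0.0005 0 0.004 0" --pt "0.0005 0 0.004 0" --pt "0.0005 0 0.004 0" --pt "0.0005 0 0.004 0" --pt "0.0005 0 0.004 0" --hand 0.0

```text
t: 24.55
ee_pos: [366.7, 386.0, 80.3]
orientation: [0.01, 1.572, -0.041]
ft_force: [-21.7, 7.7, 7.5]
width: 0.6
```

```bash
python3 -c "
from h import *
plan(427,-302,200,7)"
```

```text
t 24.55 pos [366.7 386.   80.3] jaw 88.2 tilt [-0.002 -0.02  -1.   ] q6 -0.73 w 0.6 F [-21.7   7.7   7.5]
delta in present tool axes m [-0.1063 -0.6879  0.0822] turn rad 1.417 after-turn axes: [-0.1063 -0.0244  0.6924]
```

Emit:
arm_command --pt "0.0005 0 0.004 0" --pt "0.0005 0 0.004 0" --pt "0.0005 0 0.004 0" --pt "0 0 -0.015 0" --pt "-0.03 0 -0.005 0" --pt "-0.04 0 0 0" --pt "-0.04 -0.03 0 0" --pt "-0.02 -0.05 0.01 0" --pt "0 -0.05 0.02 0" --pt "0 -0.05 0.02 0" --hand 0.08

```text
t: 25.55
ee_pos: [391.6, 213.9, 222.9]
orientation: [-0.005, 1.585, -0.039]
ft_force: [0.9, 0.2, -0.2]
width: 76.8
```

Emit:
arm_command --pt "0 -0.05 0.02 0" --pt "0 -0.05 0.02 0" --pt "0 -0.05 0.02 0" --pt "0 -0.05 0.01 0" --pt "0 -0.05 0 0" --pt "0 -0.05 0 0" --pt "0 -0.05 0 0" --pt "0 -0.05 0 0" --pt "0 -0.03 0 0" --pt "0 0 0 0" --hand 0.08

```text
t: 26.55
ee_pos: [452.2, -212.5, 244.2]
orientation: [-0.003, 1.554, -0.043]
ft_force: [0.0, 0.5, 0.4]
width: 79.8
```

```bash
python3 -c "
from h import *
plan(427,-302,200,7)
cv2.imwrite('pics/k1.png',ctrl.get_image('wrist')[:,:,::-1])"
```

```text
t 26.55 pos [ 452.2 -212.5  244.2] jaw 88.5 tilt [ 0.017 -0.03  -0.999] q6 -1.98 w 79.8 F [0.  0.5 0.4]
delta in present tool axes m [ 0.0464 -0.0888 -0.0237] turn rad 1.423 after-turn axes: [ 0.0464 -0.0365  0.0843]
```

View pics/k1.png

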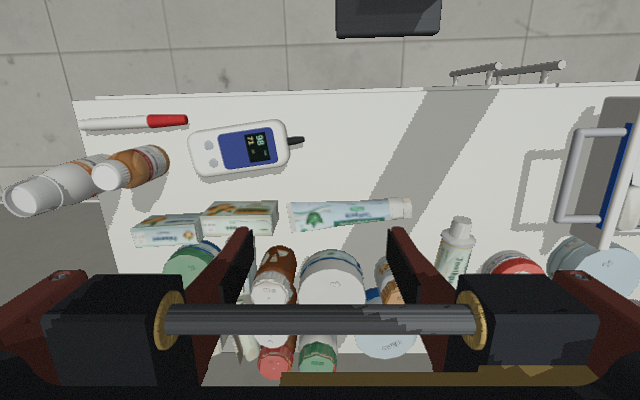

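```bash
python3 -c "
from h import *
im=cv2.imread('pics/k1.png');cv2.imwrite('pics/k2.png',cv2.resize(im[95:195,170:320],None,fx=5,fy=5,interpolation=cv2.INTER_CUBIC))
"
```

```text
(no output)
```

View pics/k2.png

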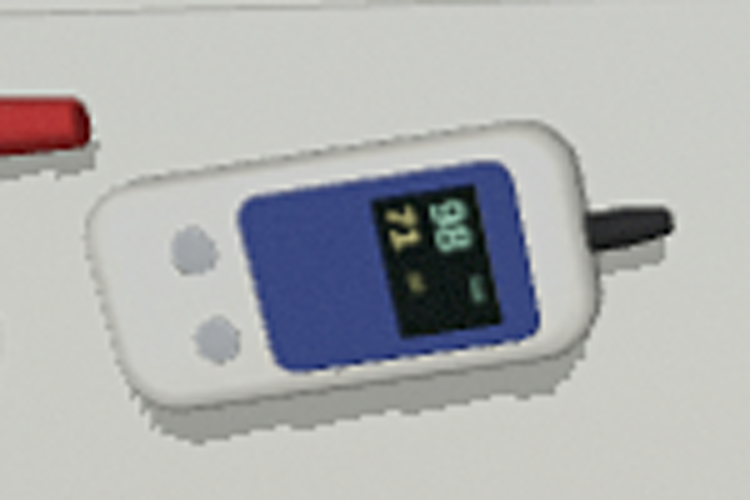

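```bash
python3 -c "
from h import *
c=ctrl.get_calibration('wrist')
f=lambda x,y,z:w('wrist',170+x/5,95+y/5,z,c)[:2]
P=[f(*p,22).round(1) for p in [(150,180),(480,123),(200,408),(560,352),(105,290),(590,235),(675,222)]]
for p in P:print(p)
for a,b in((0,1),(2,3),(4,5)):
  d=P[b]-P[a];print(np.degrees(np.arctan2(d[1],d[0])),np.hypot(*d))
n=P[1]-P[0];n=n/np.hypot(*n);q=P[2]-P[0];print('width',abs(n[0]*q[1]-n[1]*q[0]))
print('marker',w('wrist',170+90/5,95+120/5,10,c))
"
```

```text
[ 404.3 -359.2]
[ 392.9 -278.9]
[ 460.6 -355.1]
[ 448.  -263.6]
[ 430.4 -374.4]
[ 419.6 -254.5]
[ 416.9 -234. ]
98.08014963837905 81.10517862627518
97.84059927145063 92.3634668037098
95.14703074041338 120.38542270557508
width 56.31736564008075
marker [ 390.75834188 -377.01643615   10.        ]
```

```bash
python3 -c "
from h import *
c=ctrl.get_calibration('wrist')
for p in [(202,210,30),(240,202,30),(278,202,30),(202,230,0),(278,234,0)]: print(p,w('wrist',*p,c).round(1))
plan(426,-312,120,7.5)
"
```

```text
(202, 210, 30) [ 502.2 -368.3   30. ]
(240, 202, 30) [ 492.1 -318.3   30. ]
(278, 202, 30) [ 492.9 -270.4   30. ]
(202, 230, 0) [ 544.  -386.9    0. ]
(278, 234, 0) [ 551.5 -279.3    0. ]
t 26.6 pos [ 452. -211.  244.] jaw 88.6 tilt [ 0.016 -0.029 -0.999] q6 -1.98 w 79.9 F [-0.2  0.5  0.7]
delta in present tool axes m [ 0.1265 -0.098  -0.0256] turn rad 1.415 after-turn axes: [ 0.1265 -0.0405  0.0928]
```

Emit:
arm_command --pt "0 -0.04 -0.01 0" --pt "0 -0.04 -0.01 0" --pt "0 -0.016 -0.005 0.14" --pt "0.02 0 0 0.14" --pt "0.02 0 0 0.14" --pt "0.02 0 0 0.14" --pt "0.02 0 0 0.14" --pt "0.01 0 0 0.14" --pt "0 0 0 0.14" --pt "0 0 0 0.14" --hand 0.072

```text
t: 27.6
ee_pos: [430.6, -298.3, 157.7]
orientation: [0.899, 1.332, -0.918]
ft_force: [-1.6, -0.1, -0.0]
width: 72.1
```

Emit:
arm_command --pt "0 0 0 0.14" --pt "0 0 0 0.14" --pt "0 0 0 0"

```text
t: 27.9
ee_pos: [431.9, -293.1, 158.3]
orientation: [1.12, 1.218, -1.128]
ft_force: [0.1, 0.2, 0.4]
width: 71.9
```

```bash
python3 -c "
from h import *
plan(426,-312,100,7.5)
cv2.imwrite('pics/k3.png',ctrl.get_image('wrist')[:,:,::-1])"
```

```text
t 27.9 pos [ 431.9 -293.1  158.3] jaw 6.1 tilt [ 0.026 -0.029 -0.999] q6 -0.71 w 71.9 F [0.1 0.2 0.4]
delta in present tool axes m [ 0.0587 -0.0092  0.0163] turn rad -0.024 after-turn axes: [ 0.0587 -0.0096  0.0161]
```

View pics/k3.png

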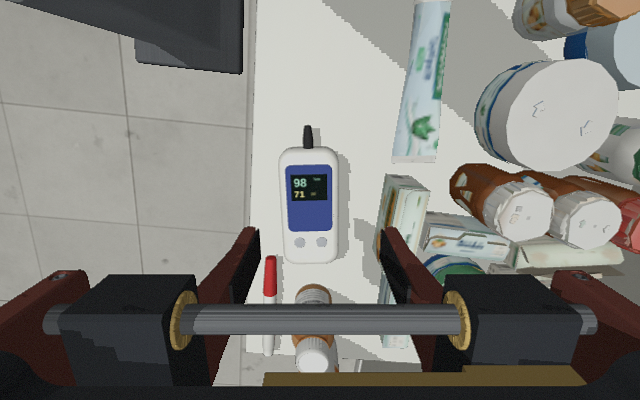

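```bash
python3 -c "
from h import *
c=ctrl.get_calibration('wrist')
print(w('top',412,181,85),w('top',411,166,85),w('wrist',520,212,85,c),w('wrist',495,215,85,c))
for p in [(384,175,30),(375,245,30),(428,185,30)]: print(w('wrist',*p,c).round(1))
"
```

```text
[ 589.28955528 -280.05626443   85.        ] [ 641.63359538 -278.49671826   85.        ] [ 585.97434196 -277.45464005   85.        ] [ 567.44499805 -281.82079556   85.        ]
[ 492.  -273.1   30. ]
[ 496.1 -345.1   30. ]
[ 534.7 -278.3   30. ]
```

Emit:
arm_command --pt "0.02 -0.004 0.006 -0.024" --pt "0.035 -0.003 0.007 0" --pt "0.035 -0.002 0.003 0" --pt "0.015 0 0 0" --pt "0 0 0 0" --hand 0.072

```text
t: 28.45
ee_pos: [431.6, -311.3, 53.6]
orientation: [1.079, 1.233, -1.086]
ft_force: [0.0, 0.2, 0.2]
width: 72.1
```

```bash
python3 -c "
from h import *
plan(426,-312,41,7.5)
cv2.imwrite('pics/k4.png',ctrl.get_image('wrist')[:,:,::-1])"
```

```text
t 28.45 pos [ 431.6 -311.3   53.6] jaw 9.2 tilt [ 0.032 -0.033 -0.999] q6 -0.79 w 72.1 F [0.  0.2 0.2]
delta in present tool axes m [ 0.0125 -0.006  -0.0007] turn rad 0.03 after-turn axes: [ 0.0125 -0.006  -0.0005]
```

View pics/k4.png

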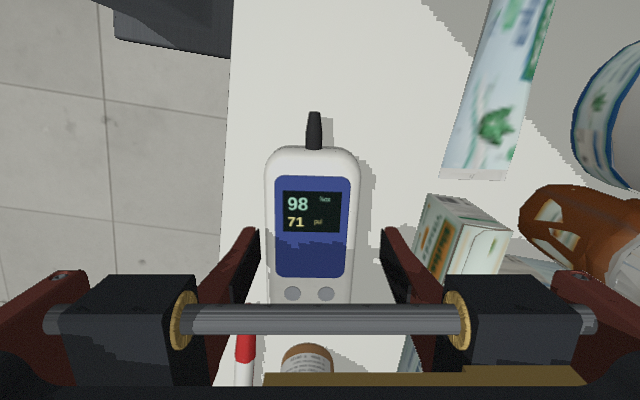

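Emit:
arm_command --pt "0.008 -0.005 0 0.01" --pt "0.004 -0.002 0 0.01" --pt "0.001 0 0 0" --hand 0.072

```text
t: 28.8
ee_pos: [426.4, -313.2, 43.0]
orientation: [1.092, 1.221, -1.097]
ft_force: [-0.3, 0.9, 0.2]
width: 72.2
```

Emit:
arm_command --pt "0.0005 0 0 0" --pt "0.0005 0 0 0" --pt "0.0005 0 0 0" --hand 0.0

```text
t: 29.1
ee_pos: [426.9, -313.7, 42.8]
orientation: [1.092, 1.219, -1.097]
ft_force: [-1.5, 1.4, 4.8]
width: 55.8
```

Emit:
arm_command --pt "0 0 0 0" --pt "0.005 0 0 0" --pt "0.001 0 0 0" --hand 0.066

```text
t: 29.4
ee_pos: [427.7, -314.3, 37.0]
orientation: [1.091, 1.217, -1.096]
ft_force: [-0.8, 0.6, 0.7]
width: 66.1
```

Emit:
arm_command --pt "0.0005 0 0 0" --pt "0.0005 0 0 0" --pt "0.0005 0 0 0" --hand 0.0

```text
t: 29.7
ee_pos: [427.6, -314.3, 35.8]
orientation: [1.092, 1.218, -1.097]
ft_force: [-1.9, 2.3, 13.4]
width: 57.1
```

Emit:
arm_command --pt "-0.02 0 0 0" --pt "-0.04 0 0 0" --pt "-0.04 0 0 0" --pt "-0.03 0 -0.02 0.05" --pt "0 0 -0.05 0.05" --pt "0 0 -0.05 0.03" --pt "0 0 -0.05 0" --pt "0 0 0 0" --hand 0.0

```text
t: 30.5
ee_pos: [412.4, -136.3, 163.3]
orientation: [1.199, 1.155, -1.195]
ft_force: [-0.3, -0.6, -1.9]
width: 56.9
```

```bash
python3 -c "
from h import *
plan(424,189,150,0)
cv2.imwrite('pics/k5.png',ctrl.get_image('wrist')[:,:,::-1])"
```

```text
t 30.5 pos [ 412.4 -136.3  163.3] jaw 0.2 tilt [ 0.04  -0.036 -0.999] q6 -0.31 w 56.9 F [-0.3 -0.6 -1.9]
delta in present tool axes m [ 0.002   0.0122 -0.3255] turn rad 0.004 after-turn axes: [ 0.002   0.0111 -0.3255]
```

View pics/k5.png

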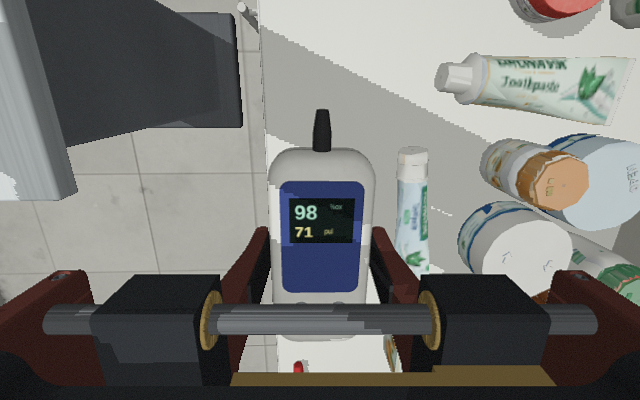

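Emit:
arm_command --pt "0 0.002 -0.045 0" --pt "0 0.002 -0.045 0" --pt "0 0.002 -0.045 0" --pt "0 0.002 -0.045 0" --pt "0 0.002 -0.045 0" --pt "0 0.002 -0.045 0" --pt "0 0 -0.035 0" --pt "0 0 0 0" --hand 0.0

```text
t: 31.35
ee_pos: [434.8, 170.3, 152.9]
orientation: [1.212, 1.139, -1.198]
ft_force: [-0.1, 0.1, -1.8]
width: 57.1
```

```bash
python3 -c "
from h import *
plan(424,189,100,0)
cv2.imwrite('pics/k6.png',ctrl.get_image('wrist')[:,:,::-1])
cv2.imwrite('pics/k6t.png',ctrl.get_image('top')[150:270,120:340,::-1].repeat(3,0).repeat(3,1))"
```

```text
t 31.35 pos [434.8 170.3 152.9] jaw -0.6 tilt [ 0.05  -0.039 -0.998] q6 0.45 w 57.1 F [-0.1  0.1 -1.8]
delta in present tool axes m [ 0.0515 -0.0137 -0.0205] turn rad -0.01 after-turn axes: [ 0.0515 -0.0135 -0.0207]
```

View pics/k6.png

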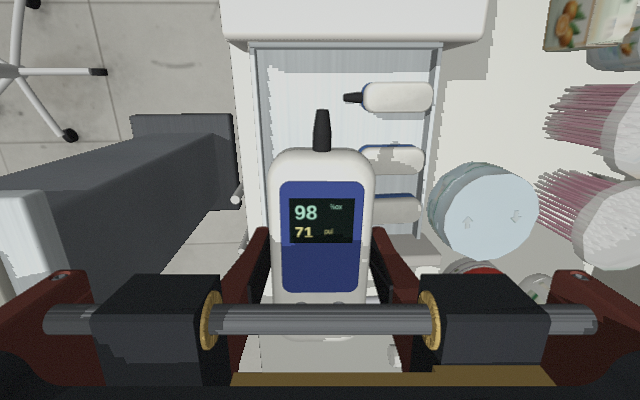

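View pics/k6t.png

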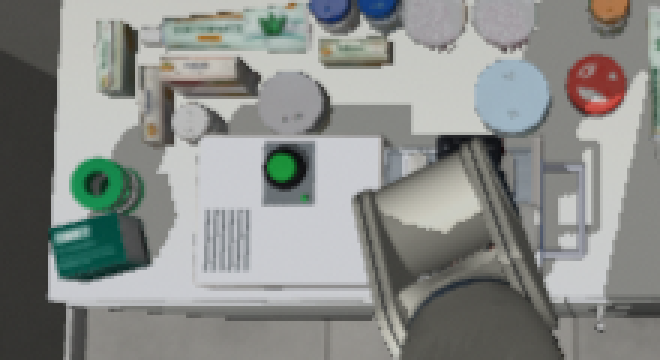

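```bash
python3 -c "
from h import *
c=ctrl.get_calibration('wrist')
im=cv2.imread('pics/k6.png');cv2.imwrite('pics/k7.png',cv2.resize(im[30:250,230:450],None,fx=2.7,fy=2.7))
for p in [(258,90,32),(268,90,32),(344,98,29),(362,97,41),(434,97,41),(350,46,32),(434,120,32)]: print(p,w('wrist',*p,c).round(1))
"
```

```text
(258, 90, 32) [391.6 253.8  32. ]
(268, 90, 32) [399.5 253.7  32. ]
(344, 98, 29) [461.  246.8  29. ]
(362, 97, 41) [473.7 247.7  41. ]
(434, 97, 41) [531.4 247.   41. ]
(350, 46, 32) [464.6 285.1  32. ]
(434, 120, 32) [537.4 228.1  32. ]
```

View pics/k7.png

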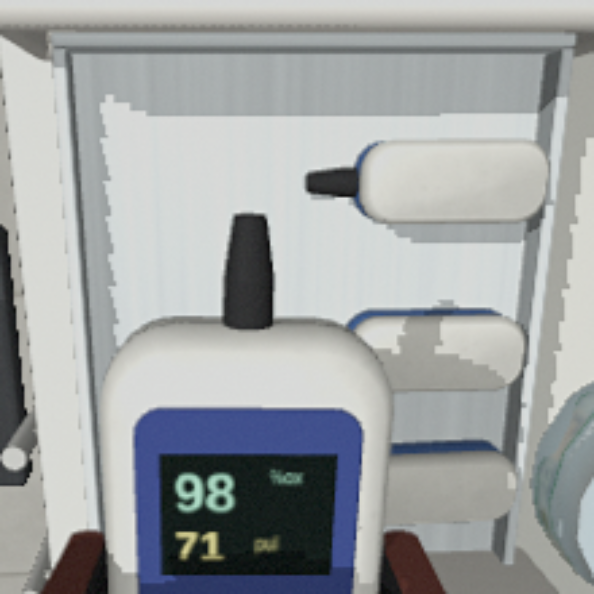

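Emit:
arm_command --pt "0.02 -0.007 -0.012 -0.01" --pt "0.03 -0.005 -0.008 0" --pt "0.025 -0.001 0 0" --pt "0.005 0 0 0" --pt "0 0 0 0" --hand 0.0

```text
t: 31.95
ee_pos: [428.4, 177.9, 70.3]
orientation: [1.212, 1.137, -1.198]
ft_force: [0.7, 1.9, -0.8]
width: 57.3
```

```bash
python3 -c "
from h import *
plan(425,190,61,0)
cv2.imwrite('pics/k8.png',ctrl.get_image('wrist')[:,:,::-1])"
```

```text
t 31.95 pos [428.4 177.9  70.3] jaw -0.6 tilt [ 0.051 -0.04  -0.998] q6 0.51 w 57.3 F [ 0.7  1.9 -0.8]
delta in present tool axes m [ 0.0086 -0.0039 -0.0124] turn rad -0.01 after-turn axes: [ 0.0086 -0.0038 -0.0125]
```

View pics/k8.png

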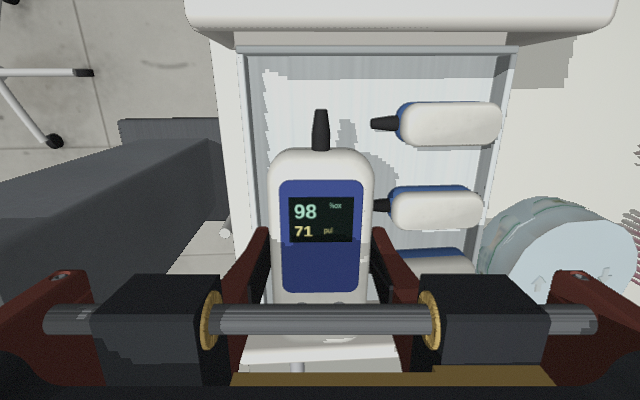

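Emit:
arm_command --pt "0.002 -0.004 -0.01 -0.01" --pt "0.005 -0.001 -0.004 0" --pt "0.002 0 -0.001 0" --pt "0.001 0 0 0" --hand 0.0

```text
t: 32.4
ee_pos: [425.5, 193.2, 62.0]
orientation: [1.208, 1.139, -1.189]
ft_force: [-0.3, -0.4, -1.3]
width: 57.0
```

```bash
python3 -c "
from h import *
plan(425,190,61,0)"
```

```text
t 32.4 pos [425.5 193.2  62. ] jaw -0.1 tilt [ 0.055 -0.039 -0.998] q6 0.54 w 57.0 F [-0.3 -0.4 -1.3]
delta in present tool axes m [ 0.0011 -0.0005  0.0032] turn rad -0.001 after-turn axes: [ 0.0011 -0.0005  0.0032]
```

Emit:
arm_command --pt "0 0 0 0" --pt "0 0 0 0" --pt "-0.01 0 0 0" --pt "-0.03 0 0 0" --pt "-0.04 0 0 0" --pt "-0.04 0 0 0" --pt "0 0 0 0" --hand 0.062

```text
t: 33.1
ee_pos: [418.5, 198.2, 188.2]
orientation: [1.207, 1.14, -1.189]
ft_force: [0.3, -0.2, -0.6]
width: 62.1
```

```bash
python3 -c "
from h import *
plan(461,56,60,90)
cv2.imwrite('pics/l1.png',ctrl.get_image('wrist')[:,:,::-1])"
```

```text
t 33.1 pos [418.5 198.2 188.2] jaw -0.0 tilt [ 0.054 -0.039 -0.998] q6 0.51 w 62.1 F [ 0.3 -0.2 -0.6]
delta in present tool axes m [0.1358 0.0356 0.1371] turn rad 1.57 after-turn axes: [ 0.1358  0.1371 -0.0355]
```

View pics/l1.png

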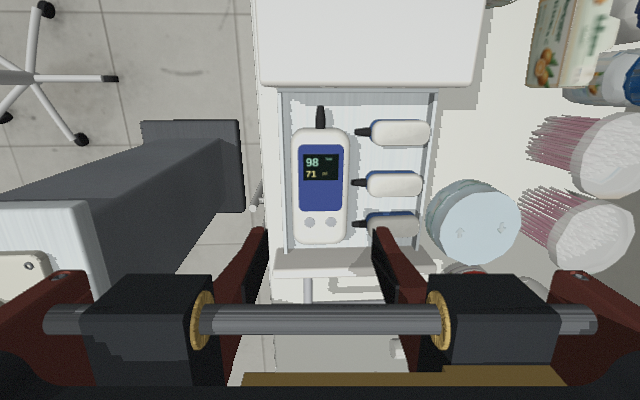

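Emit:
arm_command --pt "0 0.01 0.035 0" --pt "0 0.012 0.04 0" --pt "0 0.012 0.04 0" --pt "0 0.006 0.02 -0.14" --pt "0 0 0 -0.14" --pt "0 0 0 -0.14" --pt "0 0 0 -0.14" --pt "0 0 0 -0.14" --pt "0 0 0 -0.14" --pt "0 0 0 -0.14" --hand 0.04

```text
t: 34.15
ee_pos: [452.3, 55.7, 186.6]
orientation: [0.409, 1.478, -0.455]
ft_force: [0.1, -0.1, 0.1]
width: 40.1
```

Emit:
arm_command --pt "0 0 0 -0.14" --pt "0.01 0 0 -0.14" --pt "0.01 0 0 -0.14" --pt "0.01 0 0 -0.14" --pt "0 0 0 0" --hand 0.04

```text
t: 34.65
ee_pos: [449.4, 53.5, 151.1]
orientation: [-0.057, 1.541, -0.01]
ft_force: [0.7, 0.1, -0.5]
width: 40.4
```

```bash
python3 -c "
from h import *
plan(461,56,90,90)
cv2.imwrite('pics/l2.png',ctrl.get_image('wrist')[:,:,::-1])"
```

```text
t 34.65 pos [449.4  53.5 151.1] jaw 91.7 tilt [ 0.03  -0.042 -0.999] q6 -1.43 w 40.4 F [ 0.7  0.1 -0.5]
delta in present tool axes m [0.0613 0.0048 0.01  ] turn rad 0.03 after-turn axes: [0.0613 0.0051 0.0098]
```

View pics/l2.png

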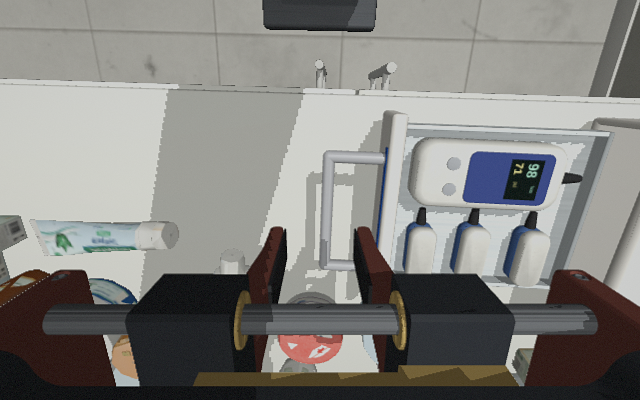

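```bash
python3 -c "
from h import *
c=ctrl.get_calibration('wrist')
for p in [(328,158,49),(327,262,49),(395,120,62)]: print(p,w('wrist',*p,c).round(1))
"
```

```text
(328, 158, 49) [414.6  55.   49. ]
(327, 262, 49) [510.7  57.4  49. ]
(395, 120, 62) [382.2 102.6  62. ]
```

Emit:
arm_command --pt "0.02 0.004 0.006 0.03" --pt "0.03 0.004 0.005 0" --pt "0.025 0.001 0 0" --pt "0.015 0 0 0" --pt "0.002 0 0 0" --hand 0.04

```text
t: 35.2
ee_pos: [465.3, 59.1, 58.2]
orientation: [-0.012, 1.536, -0.053]
ft_force: [-0.3, 0.1, -0.6]
width: 39.8
```

```bash
python3 -c "
from h import *
plan(461,58,56,90)
cv2.imwrite('pics/l3.png',ctrl.get_image('wrist')[:,:,::-1])"
```

```text
t 35.2 pos [465.3  59.1  58.2] jaw 88.5 tilt [ 0.033 -0.041 -0.999] q6 -1.33 w 39.8 F [-0.3  0.1 -0.6]
delta in present tool axes m [ 0.0021 -0.0011 -0.0043] turn rad -0.027 after-turn axes: [ 0.0021 -0.001  -0.0044]
```

View pics/l3.png

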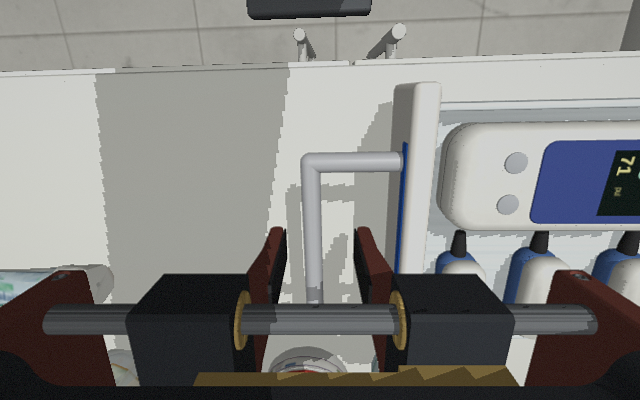

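Emit:
arm_command --pt "0.001 0 0 0" --pt "0.001 0 0 0" --pt "0 0 0 0" --pt "0 0.005 0 0" --pt "0 0.008 0 0" --pt "0 0.01 0 0" --pt "0 0.012 0 0" --pt "0 0.012 0 0" --pt "0 0.012 0 0" --pt "0 0.012 0 0" --hand 0.0

```text
t: 36.25
ee_pos: [467.0, 134.5, 58.8]
orientation: [-0.01, 1.535, -0.056]
ft_force: [-2.6, -1.8, 7.7]
width: 9.2
```

Emit:
arm_command --pt "0 0.012 0 0" --pt "0 0.012 0 0" --pt "0 0.012 0 0" --pt "0 0.012 0 0" --pt "0 0.012 0 0" --pt "0 0.01 0 0" --pt "0 0.008 0 0" --pt "0 0.005 0 0" --hand 0.0

```text
t: 37.05
ee_pos: [467.3, 228.7, 58.8]
orientation: [-0.015, 1.533, -0.051]
ft_force: [-0.4, -1.7, 3.9]
width: 9.3
```

Emit:
arm_command --pt "0 0.003 0 0" --pt "0 0.003 0 0" --pt "0 0.003 0 0" --hand 0.0

```text
t: 37.35
ee_pos: [467.1, 230.4, 58.7]
orientation: [-0.032, 1.537, -0.057]
ft_force: [5.0, -22.8, 9.1]
width: 9.0
```

Emit:
arm_command --pt "0 0.003 0 0" --pt "0 0.003 0 0" --pt "0 0.003 0 0" --hand 0.0

```text
t: 37.65
ee_pos: [467.2, 230.6, 58.7]
orientation: [-0.045, 1.541, -0.066]
ft_force: [3.6, -19.6, 8.4]
width: 9.5
```

Emit:
arm_command --pt "0 0 0 0" --pt "0 0 0 0" --pt "-0.02 0 0 0" --pt "-0.04 0 0 0" --pt "-0.04 0 0 0" --pt "-0.02 0 0 0" --pt "0 0 0 0" --hand 0.035

```text
t: 38.35
ee_pos: [463.9, 240.7, 180.5]
orientation: [-0.041, 1.542, -0.067]
ft_force: [-0.3, 0.1, 0.4]
width: 35.4
```

```bash
python3 -c "
from h import *
plan(509,392,150,90)
c=ctrl.get_calibration('wrist')
cv2.imwrite('pics/m1.png',ctrl.get_image('wrist')[:,:,::-1])
cv2.imwrite('pics/m1t.png',ctrl.get_image('top')[150:270,120:340,::-1].repeat(3,0).repeat(3,1))"
```

```text
t 38.35 pos [463.9 240.7 180.5] jaw 89.0 tilt [ 0.028 -0.069 -0.997] q6 -1.0 w 35.4 F [-0.3  0.1  0.4]
delta in present tool axes m [0.0212 0.1538 0.0418] turn rad -0.018 after-turn axes: [0.0212 0.153  0.0445]
```

View pics/m1.png

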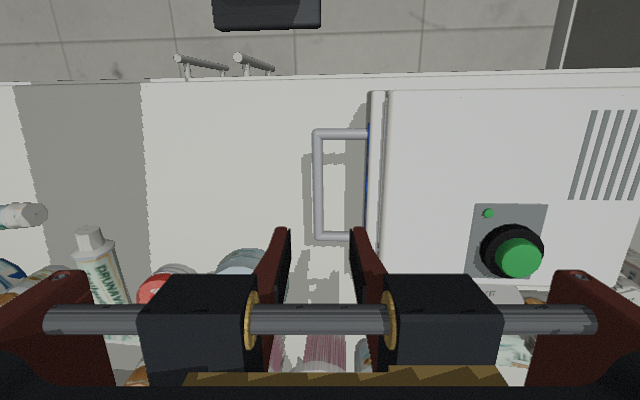

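View pics/m1t.png

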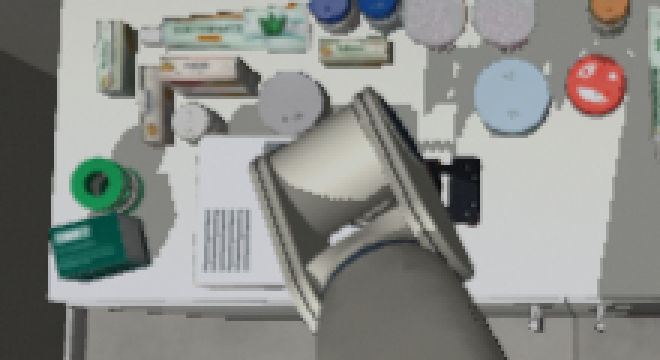

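```bash
python3 -c "
from h import *
c=ctrl.get_calibration('wrist')
im=cv2.imread('pics/m1.png');cv2.imwrite('pics/m2.png',cv2.resize(im[80:290,300:560],None,fx=3,fy=2.8,interpolation=cv2.INTER_CUBIC))
for p in [(318,140,49),(318,230,49),(367,100,62),(386,100,62),(388,100,75),(518,258,92),(518,258,88)]: print(p,w('wrist',*p,c).round(1))
"
```

```text
(318, 140, 49) [416.6 229.9  49. ]
(318, 230, 49) [503.9 228.3  49. ]
(367, 100, 62) [383.4 270.6  62. ]
(386, 100, 62) [383.6 285.5  62. ]
(388, 100, 75) [383.4 285.2  75. ]
(518, 258, 92) [505.3 392.   92. ]
(518, 258, 88) [507.6 394.6  88. ]
```

View pics/m2.png

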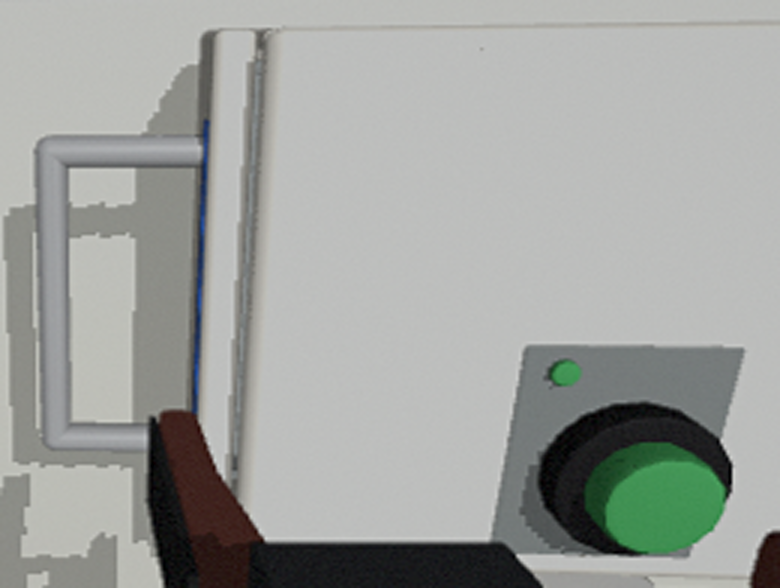

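```bash
python3 -c "
from h import *
c=ctrl.get_calibration('wrist')
ub=300+665/3; vb=80+502/2.8
ut,vt=135+397/5,170+178/5
for z in (78,82,86,90,94,98): print(z,w('wrist',ub,vb,z,c)[:2].round(1),w('top',ut,vt,z)[:2].round(1))
plan(507,392,150,90)
"
```

```text
78 [514.6 404.2] [509.9 393.2]
82 [512.3 401.6] [509.4 392.3]
86 [509.9 398.9] [508.8 391.4]
90 [507.6 396.3] [508.3 390.4]
94 [505.2 393.7] [507.7 389.5]
98 [502.9 391.1] [507.2 388.6]
t 38.45 pos [462.6 239.7 178. ] jaw 89.0 tilt [ 0.024 -0.071 -0.997] q6 -1.0 w 34.8 F [-0.3  0.2 -0.6]
delta in present tool axes m [0.0181 0.1546 0.0413] turn rad -0.017 after-turn axes: [0.0181 0.1539 0.044 ]
```

Emit:
arm_command --pt "0 0.04 0.011 0" --pt "0 0.045 0.012 0" --pt "0 0.045 0.012 0" --pt "0.005 0.022 0.008 -0.01" --pt "0 0 0 0" --hand 0.0

```text
t: 38.95
ee_pos: [505.7, 392.2, 151.5]
orientation: [-0.055, 1.557, -0.068]
ft_force: [-1.0, -0.2, -0.3]
width: 0.8
```

```bash
python3 -c "
from h import *
plan(506.5,394,125,90)
cv2.imwrite('pics/n1.png',ctrl.get_image('wrist')[:,:,::-1])"
```

```text
t 38.95 pos [505.7 392.2 151.5] jaw 89.5 tilt [ 0.013 -0.079 -0.997] q6 -0.84 w 0.8 F [-1.  -0.2 -0.3]
delta in present tool axes m [0.0262 0.0039 0.0004] turn rad -0.009 after-turn axes: [0.0262 0.0039 0.0005]
```

View pics/n1.png

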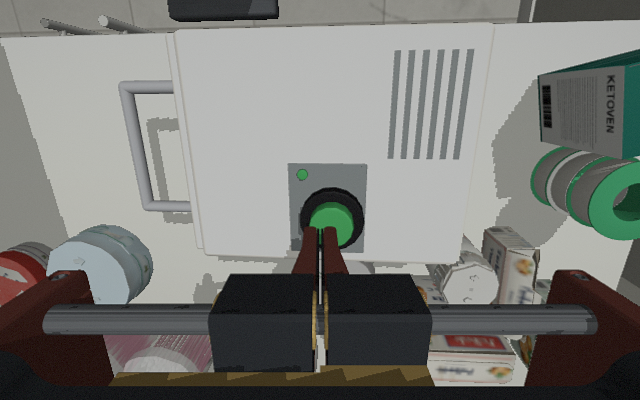

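```bash
python3 -c "
from h import *
c=ctrl.get_calibration('wrist')
o=ctrl.get_obs();R=Ro.from_rotvec(o['orientation']).as_matrix();print(px('wrist',o['ee_pos']+25*R[:,0],c), 44/297)
for z in (88,92,96): print(z,w('wrist',331,224,z,c).round(1),(w('wrist',353,224,z,c)-w('wrist',309,224,z,c)).round(1))
"
```

```text
[319.55235581 243.97134995] 0.14814814814814814
88 [509.1 394.   88. ] [-0.8 31.9  0. ]
92 [507.3 394.1  92. ] [-0.8 31.2  0. ]
96 [505.6 394.3  96. ] [-0.8 30.6 -0. ]
```

Emit:
arm_command --pt "0.015 0.004 0.001 0" --pt "0.012 0.002 0.001 0" --pt "0.001 0 0 0" --hand 0.0

```text
t: 39.3
ee_pos: [506.0, 391.6, 118.9]
orientation: [-0.056, 1.561, -0.073]
ft_force: [1.0, 2.7, 4.4]
width: 0.4
```

Emit:
arm_command --pt "0.003 0.001 0 0" --pt "0.003 0 0 0" --pt "0.003 0 0 0" --hand 0.0

```text
t: 39.6
ee_pos: [506.2, 391.6, 116.1]
orientation: [-0.052, 1.561, -0.074]
ft_force: [-9.2, -0.7, 24.5]
width: 0.5
```

Emit:
arm_command --pt "-0.01 0 0 0" --pt "-0.008 0.004 0.002 0" --pt "0 0.002 0 0" --pt "0 0 0 0" --hand 0.0

```text
t: 40.0
ee_pos: [508.8, 398.1, 136.4]
orientation: [-0.05, 1.559, -0.075]
ft_force: [0.8, -0.3, -0.4]
width: 0.5
```

```bash
python3 -c "
from h import *
plan(508,395.5,115,90)
cv2.imwrite('pics/n2.png',cv2.resize(ctrl.get_image('wrist')[120:280,240:400,::-1],None,fx=3.5,fy=3.5))"
```

```text
t 40.0 pos [508.8 398.1 136.4] jaw 89.1 tilt [ 0.01  -0.079 -0.997] q6 -0.83 w 0.5 F [ 0.8 -0.3 -0.4]
delta in present tool axes m [ 0.0215 -0.0009 -0.001 ] turn rad -0.016 after-turn axes: [ 0.0215 -0.0009 -0.0011]
```

View pics/n2.png

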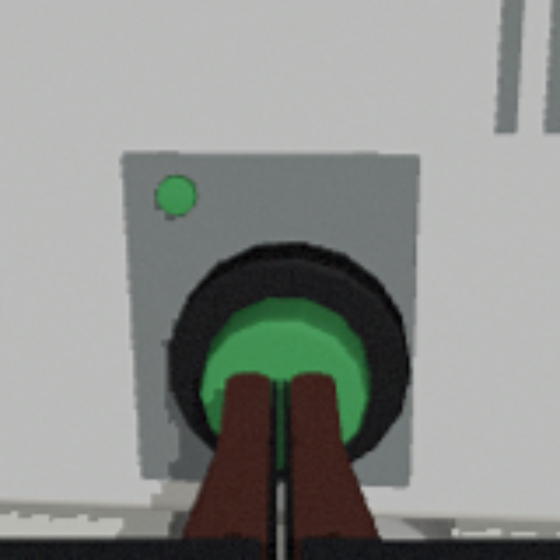

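Emit:
arm_command --pt "0.012 0 0 0" --pt "0.003 0 0 0" --hand 0.0

```text
t: 40.25
ee_pos: [509.0, 396.7, 119.8]
orientation: [-0.05, 1.559, -0.075]
ft_force: [-2.2, 0.3, 3.7]
width: 0.4
```

Emit:
arm_command --pt "0.002 0 0 0" --hand 0.0

```text
t: 40.35
ee_pos: [509.0, 396.6, 117.1]
orientation: [-0.05, 1.559, -0.075]
ft_force: [0.2, 1.6, 4.2]
width: 0.3
```

Emit:
arm_command --pt "0.002 0 0 0" --hand 0.0

```text
t: 40.45
ee_pos: [509.1, 396.8, 116.0]
orientation: [-0.049, 1.559, -0.075]
ft_force: [-6.9, -2.5, 28.0]
width: 0.1
```

Emit:
arm_command --pt "0.002 0 0 0" --hand 0.0

```text
t: 40.55
ee_pos: [509.2, 396.8, 116.0]
orientation: [-0.049, 1.559, -0.075]
ft_force: [-8.8, -4.3, 27.0]
width: 0.6
```

Emit:
arm_command --pt "0.003 0 0 0" --pt "0.003 0 0 0" --hand 0.0

```text
t: 40.75
ee_pos: [509.2, 396.8, 116.0]
orientation: [-0.049, 1.559, -0.075]
ft_force: [-8.3, -4.5, 29.2]
width: 0.4
```

```bash
python3 -c "
from h import *
cv2.imwrite('pics/n3.png',cv2.resize(ctrl.get_image('wrist')[160:300,240:400,::-1],None,fx=4,fy=4))
cv2.imwrite('pics/n3s.png',cv2.resize(ctrl.get_image('side')[130:230,250:370,::-1],None,fx=5,fy=5))"
```

```text
(no output)
```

View pics/n3.png

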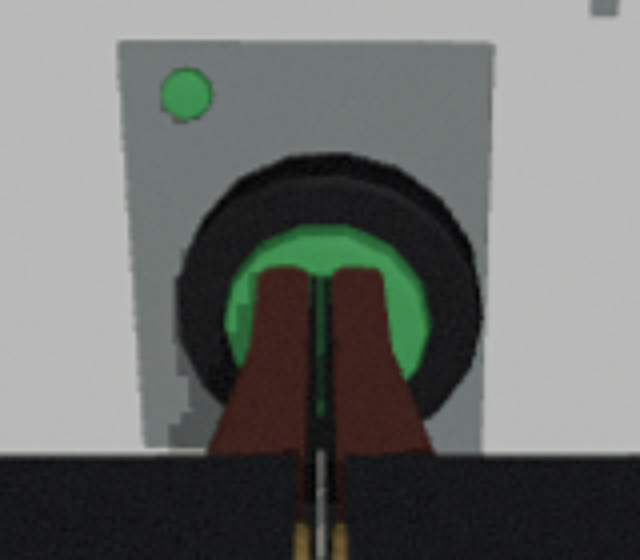

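View pics/n3s.png

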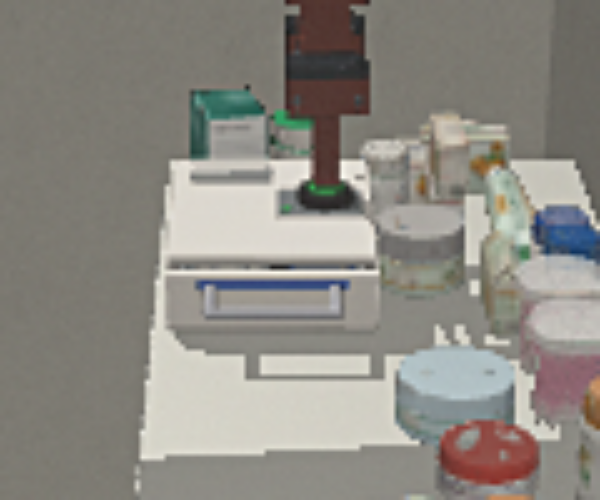

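Emit:
arm_command --pt "-0.01 0 0 0" --pt "-0.03 0 0 0" --pt "-0.03 0 0 0" --pt "0 0 0 0" --hand 0.0

```text
t: 41.25
ee_pos: [507.8, 401.5, 187.2]
orientation: [-0.051, 1.561, -0.077]
ft_force: [0.7, 0.1, 0.1]
width: 0.5
```

```bash
python3 -c "
from h import *
plan(509,430,180,90)
cv2.imwrite('pics/o1t.png',cv2.resize(ctrl.get_image('top')[170:260,135:295,::-1],None,fx=5,fy=5,interpolation=cv2.INTER_CUBIC))
cv2.imwrite('pics/o1.png',ctrl.get_image('wrist')[:,:,::-1])
c=ctrl.get_calibration('wrist');print({k:np.array(v).tolist() for k,v in c.items()})"
```

```text
t 41.25 pos [507.8 401.5 187.2] jaw 89.0 tilt [ 0.008 -0.082 -0.997] q6 -0.83 w 0.5 F [0.7 0.1 0.1]
delta in present tool axes m [0.0048 0.029  0.0007] turn rad -0.017 after-turn axes: [0.0048 0.029  0.0012]
{'fx': 297.2262753336775, 'fy': 297.2262753336775, 'cx': 319.7075275119143, 'cy': 193.64508909287716, 'R': [[0.0167586611410041, 0.9962475344659985, -0.08491170324037846], [0.9539672679188674, 0.009501588503859876, 0.29976019007753013], [0.29944214635915006, -0.08602656500363375, -0.950228304723398]], 't': [-391.44050710927866, -504.1209435207093, 211.2026257241428]}
```

View pics/o1t.png

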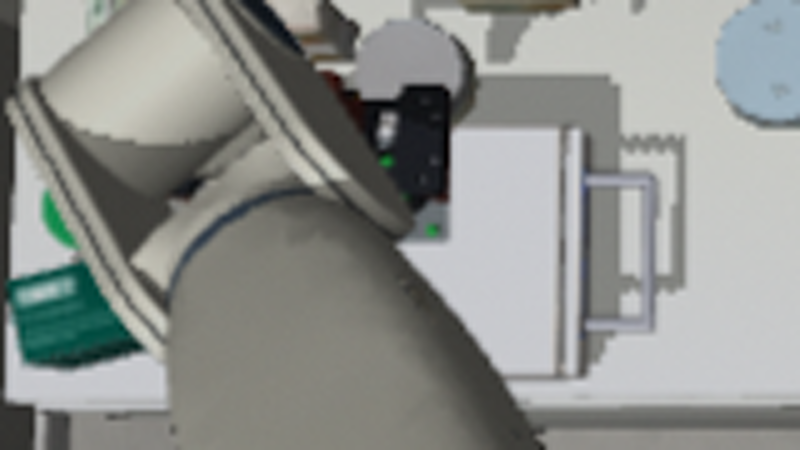

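View pics/o1.png

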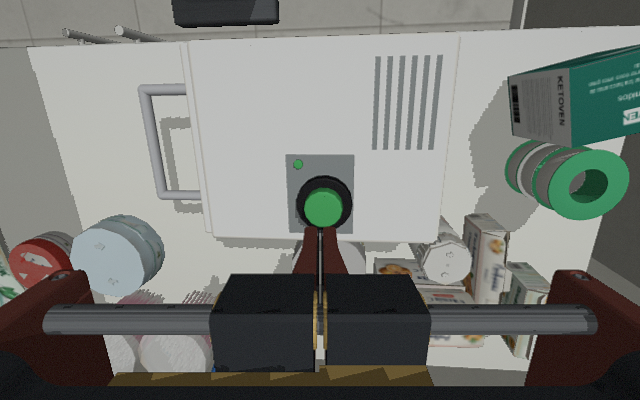

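Emit:
arm_command --pt "0 -0.045 -0.01 0.0" --pt "0 -0.045 -0.012 0" --pt "0 -0.045 -0.012 -0.017" --pt "0.01 -0.03 -0.008 0" --pt "0.02 0 0 0" --pt "0.01 0 0 0" --pt "0 0 0 0" --hand 0.04

```text
t: 42.05
ee_pos: [453.4, 223.1, 145.6]
orientation: [-0.077, 1.582, -0.072]
ft_force: [-0.1, -0.0, 0.3]
width: 40.2
```

```bash
python3 -c "
from h import *
plan(464,231,57,90)
cv2.imwrite('pics/p1.png',ctrl.get_image('wrist')[:,:,::-1])"
```

```text
t 42.05 pos [453.4 223.1 145.6] jaw 90.2 tilt [-0.012 -0.094 -0.995] q6 -1.02 w 40.2 F [-0.1 -0.   0.3]
delta in present tool axes m [0.0874 0.0162 0.0117] turn rad 0.004 after-turn axes: [0.0874 0.0163 0.0117]
```

View pics/p1.png

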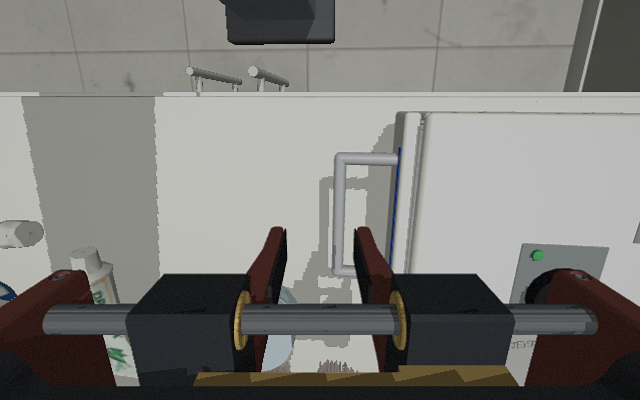

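Emit:
arm_command --pt "0.015 0.01 0.008 0" --pt "0.025 0.006 0.004 0" --pt "0.02 0 0 0" --pt "0.006 0 0 0" --pt "0 0 0 0" --hand 0.04

```text
t: 42.6
ee_pos: [468.1, 238.0, 77.7]
orientation: [-0.078, 1.578, -0.067]
ft_force: [-0.1, -0.8, 0.6]
width: 39.8
```

```bash
python3 -c "
from h import *
plan(464,231,57,90)
cv2.imwrite('pics/p2.png',ctrl.get_image('wrist')[:,:,::-1])"
```

```text
t 42.6 pos [468.1 238.   77.7] jaw 90.4 tilt [-0.008 -0.092 -0.996] q6 -1.0 w 39.8 F [-0.1 -0.8  0.6]
delta in present tool axes m [ 0.0213 -0.005  -0.0039] turn rad 0.008 after-turn axes: [ 0.0213 -0.005  -0.0039]
```

View pics/p2.png

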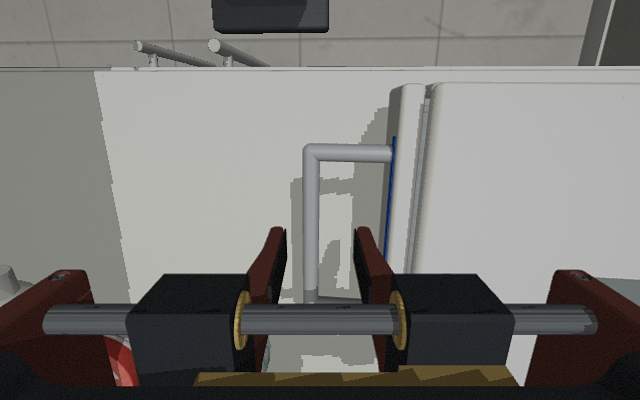

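Emit:
arm_command --pt "0.01 -0.003 -0.003 0" --pt "0.009 -0.001 0 0" --pt "0.001 0 0 0" --hand 0.04

```text
t: 42.95
ee_pos: [466.1, 232.8, 59.5]
orientation: [-0.077, 1.574, -0.065]
ft_force: [-0.3, -0.8, 0.2]
width: 40.0
```

Emit:
arm_command --pt "0.001 0 0 0" --pt "0.001 0 0 0" --pt "0 0 0 0" --pt "0 -0.005 0 0" --pt "0 -0.008 0 0" --pt "0 -0.01 0 0" --pt "0 -0.012 0 0" --pt "0 -0.012 0 0" --pt "0 -0.012 0 0" --pt "0 -0.012 0 0" --hand 0.0

```text
t: 43.95
ee_pos: [466.4, 156.8, 58.6]
orientation: [-0.075, 1.574, -0.063]
ft_force: [6.2, 1.8, -24.0]
width: 9.5
```

Emit:
arm_command --pt "0.003 -0.012 0 0" --pt "0.002 -0.012 0 0" --pt "0.001 -0.012 0 0" --pt "0.001 -0.012 0 0" --pt "0.001 -0.012 0 0" --pt "0.001 -0.01 0 0" --pt "0.001 -0.008 0 0" --pt "0.001 -0.005 0 0" --hand 0.0

```text
t: 44.75
ee_pos: [466.1, 63.9, 58.2]
orientation: [-0.073, 1.575, -0.067]
ft_force: [-1.7, 1.6, 7.2]
width: 9.1
```

Emit:
arm_command --pt "0 -0.005 0 0" --pt "0 -0.003 0 0" --pt "0 0 0 0" --hand 0.0

```text
t: 45.05
ee_pos: [466.0, 54.7, 58.3]
orientation: [-0.072, 1.575, -0.067]
ft_force: [0.2, -1.2, -3.2]
width: 9.3
```

Emit:
arm_command --pt "0 0 0 0" --pt "0 0 0 0" --pt "-0.015 0 0 0" --pt "-0.03 0 0 0" --pt "-0.04 0 0 0" --pt "-0.04 0 0 0" --pt "0 0 0 0" --hand 0.04

```text
t: 45.75
ee_pos: [466.4, 67.3, 188.3]
orientation: [-0.076, 1.578, -0.066]
ft_force: [-0.3, -0.2, -0.6]
width: 40.0
```

```bash
python3 -c "
from h import *
plan(464,231,57,90)
cv2.imwrite('pics/q1.png',ctrl.get_image('wrist')[:,:,::-1])
c=ctrl.get_calibration('wrist')
for p in [(326,165,49)]: print(w('wrist',*p,c))
cv2.imwrite('pics/q1s.png',cv2.resize(ctrl.get_image('side')[130:260,250:400,::-1],None,fx=4,fy=4))"
```

```text
t 45.75 pos [466.4  67.3 188.3] jaw 90.4 tilt [-0.008 -0.09  -0.996] q6 -1.33 w 40.0 F [-0.3 -0.2 -0.6]
delta in present tool axes m [ 0.116   0.1748 -0.0003] turn rad 0.007 after-turn axes: [ 0.116   0.1748 -0.0016]
[439.0725789   60.39089797  49.        ]
```

View pics/q1.png

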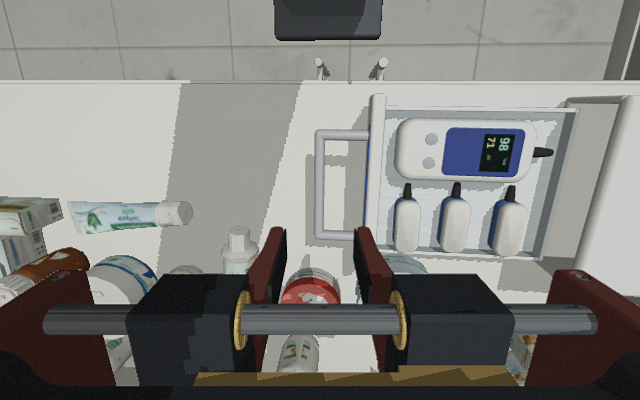

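View pics/q1s.png

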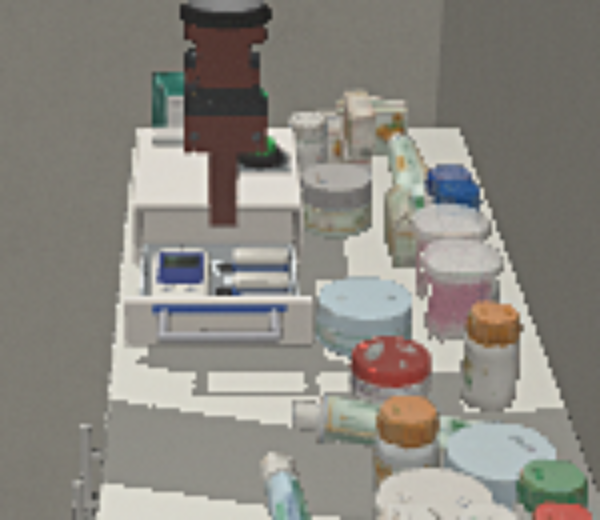

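```bash
python3 -c "
from h import *
print(ctrl.get_obs()['ft_force']); print(ctrl.close_job())"
```

```text
[-0.25527931 -0.6798397  -0.25845248]
the job is handed in; nothing more can be done
None
```

I carried out the whole job and handed it in after about 46 s of robot time; the hand-in reports no verdict. The sequence:

- **Loading:** I pulled the drawer open about 172 mm, then laid the three clips and the oximeter side by side on its floor, right way up.
- **Closing:** I pushed the drawer to a hard stop.
- **Start button:** I pressed it to its end stop and released it.
- **Reopening:** I pulled the drawer open again by about 175 mm.

**Last checks:**
- The wrist and side pictures showed all three clips and the oximeter flat in the wide-open drawer.
- The gripper was clear of everything at about 190 mm height, with no force on it.
- In the pictures I looked at, the bystanders I could see stood where they started.
- In the wrist picture taken just after the press, with the arm about 60 mm above it, the button looked raised.

**Imperfect or not directly confirmed:**
- "Shut" rests on the hard stop (about 20 N) and on pictures showing the handle about 3 mm further in than at the start.
- "Fully pressed" rests on a soft stretch followed by a hard stop at about 28 N, and on the button looking almost flush. The first press was off-centre, so I re-centred and pressed again while the drawer was shut.
- The fingertips pressed the counter once with about 74 N while grasping the first clip.
- The tool slowly tilted during the moves, up to about 0.14 rad. I straightened it by pushing the closed fingers against the cabinet's fixed side with about 20–30 N.

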